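Roll down the keypad strip on a floating monitor cover

TASK

Take the spring-loaded roller out of its stand and press down the blue strip on the domed monitor cover: set the roller down on the white middle line, roll to the red line and pause there 1.5 s, roll to the green line and pause there 1.5 s, then come back and settle on the middle line with the carriage about centred for a second before lifting off. Once on the cover keep the roller pressing with about 8 N, never less than 5 or more than 11 N while it is away from the middle line, and never let the floating carriage run near its end stops; only the roller may touch the cover and carriage. Finish holding the roller still in the air, clear above the cover, with the carriage quiet, and leave everything else on the counter where it is.

Things in the scene. Friction and masses are not known exactly. Their poses are not given: they have to be found in the camera images.
- jig: fixed grey jig base, 130 mm (its x) by 420 mm (its y); origin at the centre of its underside on the counter. Two steel rods along its y carry the carriage. It stands turned by up to 0.35 rad.
- carriage (a joint): position (m) of the red-cheeked carriage along the jig's y axis, 0 = centred, positive to the jig's +y. Floats on bearings: centring springs 13 N/m in all, drag about 1 N s/m, dry friction about 0.04 N; moving mass with the cover nominally 2.6 kg (up to a quarter more or less). Stops at +-0.115 m; beyond +-0.10 m counts as running into them.
- shell: white domed monitor cover clamped on the carriage, 96 (x) by 150 mm (y), origin at the centre of its underside, 40 mm above the counter, axes parallel to the jig's. Top: arc of radius 300 mm along y, straight along x, crown 60 mm above the origin. A blue strip 44 mm wide runs along y over the crown, with a white line in the middle, a red and a green one either side.
- middle_line (a point): on the crown, at the white line. A roller pressing with F at s (roller centre minus crown, along y) pushes the carriage sideways with -F*s/0.318 m. Above 4.2 N this beats the springs: the carriage runs away (growth time about 0.5 s at 8 N) unless the roller is steered by feedback. It balances at carriage = -F*s/(0.318*13).
- red_line (a point): on the dome surface at the centre of the red line, 35 mm from the crown on the shell's +y side
- green_line (a point): on the dome surface at the centre of the green line, 35 mm from the crown on the shell's -y side
- stand: fixed stand; two aluminium cheeks with a 40 mm slot between them carry the tool's collar 155 mm above the counter; origin at the centre of its underside. Small end lips, 4 mm high, keep the tool from sliding off.
- roller_tool: hand tool, 0.3 kg, hanging upright by its collar in the stand. Origin at the lower end of its steel sleeve (dia. 26, 30 mm long), z up along the handle. Collar 52 x 56 mm from z = 30 to 36; orange square handle 28 x 28 mm from z = 36 to 116: grip at about z = 80 with the fingers closing along the tool's y. The axle lies along the tool's x: it rolls along the tool's y.
- plunger (a joint): how far (m) the roller is pushed up into the tool, 0 = fully out, end of travel 0.058. Spring 250 N/m without preload, so roller force in N = 250*value + 0.8 (weight of the plunger and roller): 5 N at 0.017, 8 N at 0.029, 11 N at 0.041.
- roller_center (a point): centre of the black rubber roller, radius 18 mm, free turning; with the plunger out it lies 85 mm below the tool's origin. On the middle line it is 18 mm above the crown.
- monitor_body: white digital monitor body, 100 x 130 x 55 mm, bystander at the left, origin under its centre
- tea_glass: empty tulip tea glass, 85 mm tall, bystander at the right, origin under its centre
- parts_cup: orange plastic parts cup, 60 mm tall, bystander, origin under its centre
- barb_fitting: brass barbed fitting, 36 mm tall, bystander at the back, origin under its centre
- spanner_a: small steel spanner, 130 mm, bystander at the back
- spanner_b: small steel spanner, 110 mm, bystander at the back
Mind the look-alikes: they are no part of the job. Of the things shaped like the stand, the aluminium one is meant.

How it is judged:
By the outcome, as a careful person would: the job done as asked, in the order asked, and still so for the second after the job is handed in, while the arm keeps its last pose, push and grip.
It also fails if it takes over 72 s, if anything falls off the work surface, if the arm or the gripper's body presses on something with over 40 N, if the wrist force passes 120 N, or if a joint passes its speed limit or range.

ROBOT

A 7-joint arm with a two-finger parallel gripper is mounted at the origin on the work surface. World frame = base frame: x ahead of the robot, y to its left, z up, the work surface at z = 0. Lengths are in m, angles in rad, forces in N, time in s.
With the tool pointing down it reaches from about 0.425 to 0.875 m from the base axis. Payload 4.7 kg.
Tool frame: the origin (TCP) lies midway between the tips of the shut fingers; the grasp point (between the pads) lies 19 mm behind it; z points along the fingers, y is the line along which they close (so a half turn about z gives the same grasp; the last joint's range is limited). The gripper opens to 87 mm and grips with 3 to 60 N. Pads are 19 mm wide; open, the fingers measure 117 mm over their backs; the gripper's body (75 mm by 190 mm) begins 51 mm behind the grasp point.
Start: joints at [1.196, 0.321, -0.07, 1.45, 0.023, 1.371, -0.057], TCP at [0.246, -0.602, 0.223] pointing down, gripper open.
Joint ranges: [-2.86, 2.86], [-0.3, 2.09], [-1.38, 1.24], [0.06, 2.45], [-1.56, 4.7], [0.09, 2.05], [-2.69, 2.69]. Speed limits (rad/s): [2.57, 2.57, 3.14, 3.14, 3.14, 3.14, 3.14].

INTERFACE

Orientations are given as a 3x3 rotation matrix whose columns are the frame's x, y, z axes.
In Python, from cell import sense, camera, hand_in, trace, mark_of gives the robot as it stands.
- The arm moves only by the shell command python3 -m crank 'ROWS' [FORCE]. ROWS is JSON, a list of rows, each an object with "xyz": the shift along the world's x, y, z as a fraction of full scale, a list of three; "twist": the turn, a rotation vector about the world's x, y, z as a fraction of full scale, a list of three; "hand": the closure, from -1 (fully open) to 1 (shut). A call has 1 to 20 rows; each row is the pose to reach, as a shift and turn from the pose commanded when the call began, turning the shorter way round; what a row does not reach only later rows make up. Full scale, the value 1, is 0.1 m for a shift and pi rad for a turn. A row lasts 1/10 s, in which the tool goes at most 50 mm and 8.59 degrees, less where a joint would pass 70% of its speed; a pose out of reach is approached as far as the arm can. A call with a number of a shift or a turn outside -1 to 1 is refused whole. A call with a gripper value outside its range is refused whole. The fingers move at their own pace and stop on an object; FORCE is the grip in N (left out, the last holds). Time passes only in rows, so rows that repeat a pose let the fingers close. It gives the time, the measured TCP pose, the force, the opening and the grip force at its end, in the units of the state.
- sense(): the state, without advancing time (a new reading comes with each control period).
- camera(name): name is "scene" or "top" or "wrist"; returns a dict with "image" (480x640x3 uint8, blue, green, red), "intrinsics" (3x3 intrinsics, pixels), "rvec" (rotation vector, rad) and "tvec" (3), from world to camera coordinates, as OpenCV has them. Camera axes: x right, y down, z forward; pixel columns grow to the right and rows downward; lengths in m; the calibration is good to about 2 mm. A picture is of the moment at which its call begins. There is no depth.
- hand_in(): hands the job in; it is judged then, once.
Trained networks look in a picture, given as the dict that the camera call returned (one of the last four; its "shot" number tells which), for a name from the list of things; names that differ only in an ending like _2 or _b are one class to them, and where a whole thing is asked for, a point or a joint stands for the part that bears it (a point fixed in the world has none). Each returns a list of dicts, best first, with "conf" (0 to 1); they miss things now and then, are a little off and sometimes report something else, mostly with a low value. They report only what shows in the picture. A call takes as long as a camera call. They do not tell look-alikes from the thing itself.
- trace(label, picture): "mask" (480x640 bool, what is visible of it) and "bbox" ([left, top, right, bottom] in pixels, round what is visible of it).
- mark_of(label, picture): "xy" ([column, row] in pixels: a listed point, or the origin of a listed thing).
The state is a dict: "time_s": time; "qpos": joint angles; "joint_velocities": joint speeds; "joint_efforts": joint torques, N m; "tool_pos": TCP position; "eef_rot": TCP orientation; "contact_force": force on the tool from outside, world axes, zero at the start; "moment": the same for the moment, N m; "opening": finger opening in m; "grasp_force": force on a finger pad.
Only numpy, scipy, OpenCV 4.12 (cv2) and the standard library are available. Lean on these libraries where they do the work, as an engineer would, in place of code of your own. Each camera call takes 0.05 s, during which the arm holds its last target. There are 200 camera calls.

## Working session

There is one attempt and no reset: what is moved stays moved. The work goes in short steps, Python scripts to look and compute and a shell command to move; the robot and the scene stay as the last step left them, time stands still between calls to the robot, and variables do not carry over. Pictures are saved under pics/ and viewed, at most 10 in all, crops included, and the job is handed in when it is done.

```bash
ls -la; mkdir -p pics
cat > h.py <<'E'
import numpy as np, cv2, json
from cell import sense, camera, trace, mark_of
def P(c):
    R=cv2.Rodrigues(np.array(c['rvec'],float))[0]; t=np.array(c['tvec'],float).reshape(3); return np.array(c['intrinsics'],float),R,t
def ray(c,xy):
    K,R,t=P(c); d=R.T@np.linalg.inv(K)@np.array([xy[0],xy[1],1.]); return -R.T@t,d/np.linalg.norm(d)
def plane(c,xy,z):
    o,d=ray(c,xy); return o+d*(z-o[2])/d[2]
def proj(c,p):
    K,R,t=P(c); q=K@(R@np.asarray(p,float)+t); return q[:2]/q[2]
def tri(obs):
    A=np.zeros((3,3));b=np.zeros(3)
    for c,xy in obs:
        o,d=ray(c,xy);Q=np.eye(3)-np.outer(d,d);A+=Q;b+=Q@o
    p=np.linalg.solve(A,b); return p,[float(np.linalg.norm(proj(c,p)-xy)) for c,xy in obs]
E
python3 - <<'E'
from h import *
cs={n:camera(n) for n in('scene','top','wrist')}
for n in cs: cv2.imwrite(f'pics/{n}0.png',cs[n]['image'])
s=sense(); print({k:np.round(s[k],3).tolist() for k in s})
for n in cs: print(n,np.round(-P(cs[n])[1].T@P(cs[n])[2],3), np.round(P(cs[n])[1][2],2))
for l in 'jig shell middle_line red_line green_line stand roller_tool roller_center monitor_body tea_glass parts_cup barb_fitting spanner_a'.split():
    ob={}
    for n in('scene','top','wrist'):
        m=mark_of(l,cs[n]); ob[n]=[(np.round(x['xy'],1).tolist(),round(float(x['conf']),2)) for x in m[:3]]
    print(l,ob)
    if ob['scene'] and ob['top']:
        p,e=tri([(cs[n],ob[n][0][0]) for n in('scene','top')]); print('   ',np.round(p,4),np.round(e,1))
E
```

```text
total 12
drwxr-xr-x  3 agent agent 4096 Nov 30 03:59 .
drwxr-xr-x 23 root  root  4096 Nov 30 03:59 ..
drwxr-xr-x  2 agent agent 4096 Nov 30 03:59 pics
{'time_s': 0.15, 'qpos': [1.196, 0.322, -0.07, 1.451, 0.023, 1.371, -0.057], 'joint_velocities': [-0.0, -0.002, -0.001, -0.003, 0.001, 0.001, -0.0], 'joint_efforts': [0.001, -49.18, -0.404, -31.288, -0.064, 0.04, 0.0], 'tool_pos': [0.246, -0.601, 0.222], 'eef_rot': [[0.925, 0.379, -0.001], [0.379, -0.925, 0.001], [-0.0, -0.001, -1.0]], 'contact_force': [-0.278, -0.585, 0.44], 'moment': [-0.057, -0.001, -0.042], 'grasp_force': 0.0, 'opening': 0.087}
scene [ 1.257 -0.578  0.847] [-0.6   0.51 -0.62]
top [0.417 0.024 1.562] [ 0.09 -0.02 -1.  ]
wrist [ 0.315 -0.573  0.383] [-0.26 -0.1  -0.96]
jig {'scene': [([307.0, 253.7], 0.78), ([285.0, 371.2], 0.39), ([159.7, 276.4], 0.27)], 'top': [([309.4, 266.9], 0.78)], 'wrist': []}
    [0.5055 0.022  0.0202] [2.9 2.6]
shell {'scene': [([309.5, 246.6], 0.58)], 'top': [([305.7, 264.3], 0.68)], 'wrist': []}
    [0.5103 0.031  0.0431] [1.9 1.8]
middle_line {'scene': [([320.1, 225.7], 0.71), ([304.4, 22
[... 1030 characters left out ...]
ass {'scene': [([140.5, 389.3], 0.66)], 'top': [([471.5, 240.9], 0.86), ([314.3, 262.3], 0.73)], 'wrist': []}
    [ 0.5837 -0.4847 -0.0068] [1.9 1.3]
parts_cup {'scene': [([209.8, 391.1], 0.6), ([167.1, 304.5], 0.47)], 'top': [([442.8, 212.1], 0.88)], 'wrist': []}
    [ 0.6772 -0.3881 -0.0071] [3.5 2.3]
barb_fitting {'scene': [([283.9, 370.6], 0.42), ([307.4, 227.4], 0.36)], 'top': [([394.4, 188.0], 0.51)], 'wrist': []}
    [ 7.476e-01 -2.421e-01  6.000e-04] [1.1 0.8]
spanner_a {'scene': [([388.1, 320.4], 0.76), ([346.3, 339.0], 0.57), ([158.4, 276.2], 0.51)], 'top': [([306.0, 170.5], 0.61), ([338.5, 182.0], 0.57), ([440.7, 209.8], 0.16)], 'wrist': []}
    [ 0.8002  0.0292 -0.0027] [0.6 0.5]
```

View pics/scene0.png

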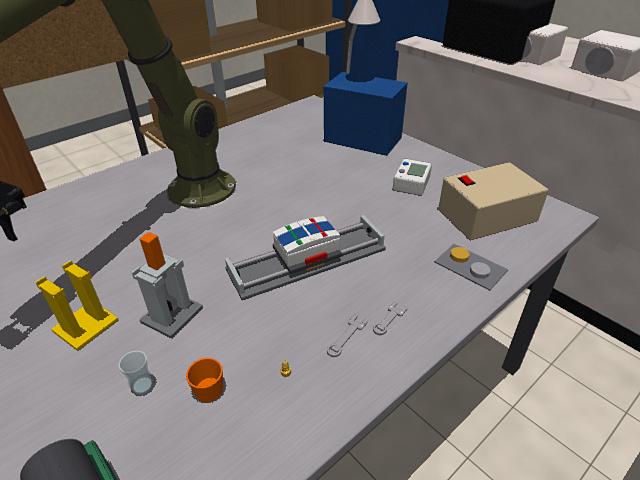

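View pics/top0.png

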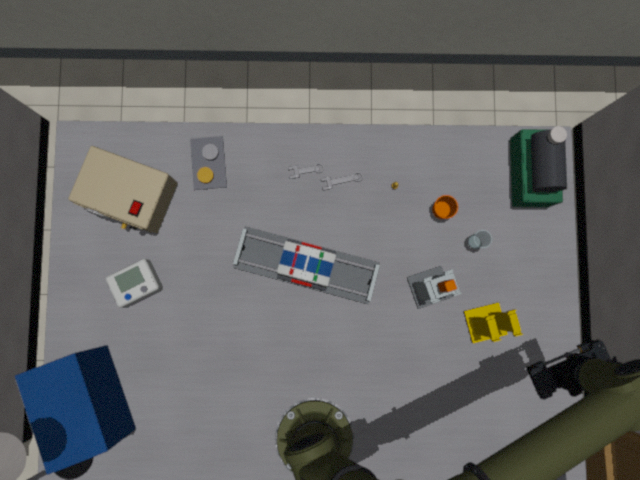

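```bash
python3 -m crank '[{"xyz":[0.2,0.2,0.5],"twist":[0,0,0],"hand":-1},{"xyz":[0.5,0.5,0.9],"twist":[0,0,-0.03],"hand":-1},{"xyz":[0.8,0.9,1],"twist":[0,0,-0.03],"hand":-1},{"xyz":[1,1,1],"twist":[0,0,-0.03],"hand":-1}]' | tail -3
python3 -m crank '[{"xyz":[0.3,0.4,0],"twist":[0,0,0],"hand":-1},{"xyz":[0.6,0.8,0.1],"twist":[0,0,0],"hand":-1},{"xyz":[0.7,1,0.1],"twist":[0,0,0],"hand":-1},{"xyz":[0.7,1,0.1],"twist":[0,0,0],"hand":-1}]' | tail -3
cat > w.py <<'E'
from h import *
import sys,pickle
n=sys.argv[1]
for k in range(1):
    c=camera('wrist'); s=sense(); cv2.imwrite(f'pics/{n}.png',c['image']); pickle.dump((c,s),open(n+'.pkl','wb'))
    print(np.round(s['tool_pos'],4),s['time_s'],np.round(-P(c)[1].T@P(c)[2],3))
    for l in sys.argv[2:]:
        print(l,[(np.round(x['xy'],1).tolist(),round(float(x['conf']),2)) for x in mark_of(l,c)[:2]], [(np.round(x['bbox']).tolist(),round(float(x['conf']),2)) for x in trace(l,c)[:2]])
E
python3 w.py wA stand roller_tool
python3 -m crank '[{"xyz":[0.2,0.5,0.0],"twist":[0,0,0],"hand":-1},{"xyz":[0.2,0.8,0.0],"twist":[0,0,0],"hand":-1},{"xyz":[0.2,0.8,0],"twist":[0,0,0],"hand":-1},{"xyz":[0.2,0.8,0],"twist":[0,0,0],"hand":-1}]' | tail -3
python3 w.py wB stand roller_tool
```

```text
contact_force: [0.4, 0.3, -0.3]
opening: 0.0872
grasp_force: 0.0
contact_force: [0.3, 0.3, -0.2]
opening: 0.0873
grasp_force: 0.0
[ 0.4178 -0.3998  0.3331] 2.95 [ 0.491 -0.375  0.495]
stand [([374.2, 267.9], 0.75)] [([230.0, 128.0, 328.0, 214.0], 0.83), ([336.0, 235.0, 409.0, 344.0], 0.65)]
roller_tool [([278.2, 172.5], 0.57)] [([243.0, 148.0, 304.0, 208.0], 0.73)]
contact_force: [-0.4, 0.0, 0.1]
opening: 0.087
grasp_force: 0.0
[ 0.4354 -0.3233  0.3325] 3.6 [ 0.507 -0.301  0.494]
stand [([334.0, 195.4], 0.91), ([85.3, 65.5], 0.71)] [([296.0, 156.0, 381.0, 248.0], 0.73), ([375.0, 257.0, 471.0, 368.0], 0.6)]
roller_tool [([340.6, 206.6], 0.96)] [([311.0, 176.0, 366.0, 253.0], 0.67), ([325.0, 182.0, 343.0, 192.0], 0.64)]
```

View wB.

View pics/wB.png

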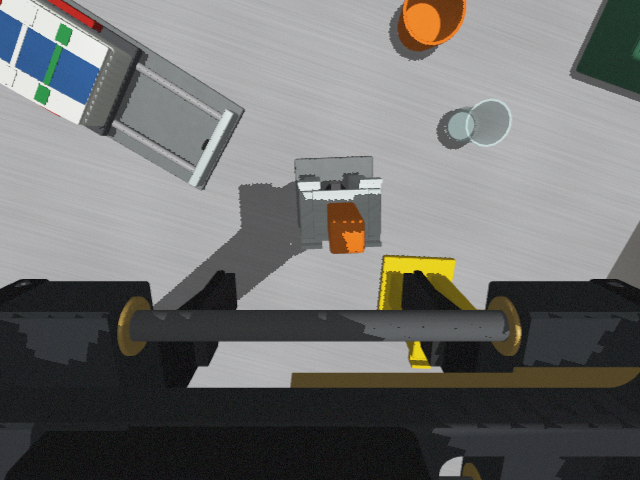

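View pics/wA.png

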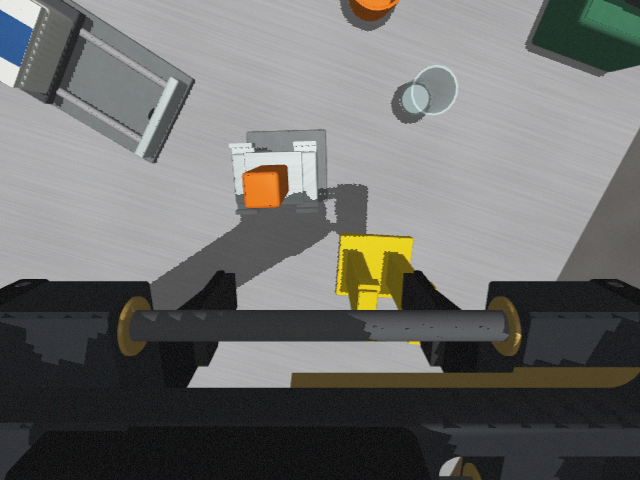

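Run:
```python
from h import *
import pickle
im=cv2.imread('pics/scene0.png')[225:340,125:215]; cv2.imwrite('pics/crop1.png',np.hstack([cv2.resize(im,None,fx=5,fy=5,interpolation=cv2.INTER_CUBIC)]))
cs={n:pickle.load(open(n+'.pkl','rb')) for n in('wA','wB')}
# orange handle in both: top-face centre
tp=tri([(cs['wA'][0],(265,188)),(cs['wB'][0],(348,235))]); print('top face',tp)
for n in cs:
    c,s=cs[n]; im=c['image']; hsv=cv2.cvtColor(im,cv2.COLOR_BGR2HSV)
    m=(cv2.inRange(hsv,(3,200,200),(15,255,255)))
    nn,l,st,ce=cv2.connectedComponentsWithStats(m)
    for i in range(1,nn):
        if st[i,4]>150:
            q=np.argwhere(l==i)[:,::-1].astype(np.float32); r=cv2.minAreaRect(q); b=cv2.boxPoints(r)
            print(n,st[i],ce[i],r); print(np.round([plane(c,p,.241) for p in b],4).tolist())
    print(np.round(s['eef_rot'],4).tolist())
print(tri([(cs['wA'][0],(374.2,267.9)),(cs['wB'][0],(410,310))]))
```

```text
top face (array([ 0.44332262, -0.34550446,  0.23186556]), [0.790587427433843, 0.7636597657505434])
wA [356   0  43  10 278] [376.68705036   3.61870504] ((377.0, 4.5), (9.0, 42.0), 90.0)
[[0.5821, -0.372, 0.241], [0.5903, -0.3982, 0.241], [0.5855, -0.4, 0.241], [0.5773, -0.3737, 0.241]]
wA [ 243  173   36   35 1113] [260.64240791 189.78796047] ((260.6187744140625, 189.49436950683594), (34.43716812133789, 34.29447555541992), 87.27368927001953)
[[0.4513, -0.328, 0.241], [0.4601, -0.352, 0.241], [0.4354, -0.3601, 0.241], [0.4264, -0.3354, 0.241]]
[[0.9557, 0.2944, 0.0007], [0.2944, -0.9557, -0.0007], [0.0004, 0.0009, -1.0]]
wB [ 403    0   63   45 1296] [425.36188272  22.53472222] ((434.0, 22.0), (44.0, 62.0), 90.0)
[[0.6063, -0.3284, 0.241], [0.618, -0.3671, 0.241], [0.5944, -0.3774, 0.241], [0.5824, -0.3375, 0.241]]
wB [342 231  22  22 366] [354.04918033 240.93442623] ((352.5, 241.5), (21.0, 21.0), 90.0)
[[0.4467, -0.3383, 0.241], [0.4514, -0.354, 0.241], [0.4351, -0.3596, 0.241], [0.4303, -0.3437, 0.241]]
[[0.9577, 0.2878, -0.0005], [0.2878, -0.9577, -0.001], [-0.0008, 0.0008, -1.0]]
(array([ 0.36086099, -0.47215059,  0.12656773]), [12.087886502374552, 11.814437026579833])
```

View pics/crop1.png

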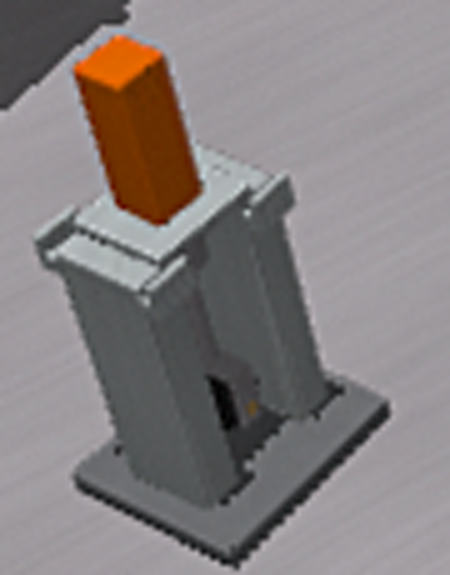

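```bash
python3 -m crank '[{"xyz":[0.08,-0.22,0],"twist":[0,0,0.011],"hand":-1},{"xyz":[0.08,-0.22,-0.4],"twist":[0,0,0.011],"hand":-1},{"xyz":[0.08,-0.22,-0.8],"twist":[0,0,0.011],"hand":-1},{"xyz":[0.08,-0.22,-1],"twist":[0,0,0.011],"hand":-1}]' | tail -3
python3 -m crank '[{"xyz":[0,0,-0.25],"twist":[0,0,0],"hand":-1},{"xyz":[0,0,-0.46],"twist":[0,0,0],"hand":-1},{"xyz":[0,0,-0.46],"twist":[0,0,0],"hand":-1},{"xyz":[0,0,-0.46],"twist":[0,0,0],"hand":-1}]'
python3 - <<'E'
from h import *
c=camera('wrist'); cv2.imwrite('pics/wC.png',c['image'])
s=sense(); print(s['tool_pos'],s['time_s'])
E
```

```text
contact_force: [-0.5, -0.4, -0.4]
opening: 0.0871
grasp_force: 0.0
time_s: 4.6
tool_pos: [0.4442, -0.3441, 0.1867]
eef_rot: [[0.947, 0.322, -0.0], [0.322, -0.947, 0.0], [-0.0, -0.0, -1.0]]
contact_force: [0.5, -0.7, 1.0]
opening: 0.0867
grasp_force: 0.0
[ 0.44478184 -0.34430669  0.18768608] 4.65
```

View pics/wC.png

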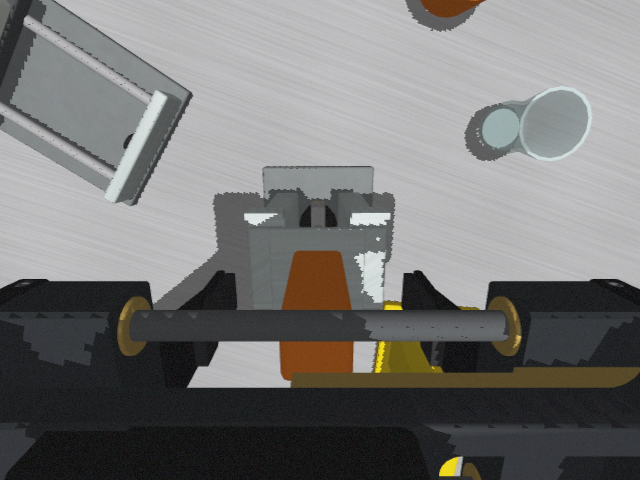

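```bash
python3 -m crank '[{"xyz":[0,0,0],"twist":[0,0,0],"hand":1},{"xyz":[0,0,0],"twist":[0,0,0],"hand":1},{"xyz":[0,0,0],"twist":[0,0,0],"hand":1},{"xyz":[0,0,0],"twist":[0,0,0],"hand":1},{"xyz":[0,0,0],"twist":[0,0,0],"hand":1},{"xyz":[0,0,0],"twist":[0,0,0],"hand":1},{"xyz":[0,0,0],"twist":[0,0,0],"hand":1},{"xyz":[0,0,0],"twist":[0,0,0],"hand":1}]' 50 | tail -5
python3 -c "
from cell import sense
s=sense();print(s['time_s'],s['opening'],s['grasp_force'],s['contact_force'],s['tool_pos'])"
```

```text
tool_pos: [0.4444, -0.3435, 0.1866]
eef_rot: [[0.946, 0.323, -0.0], [0.323, -0.946, -0.0], [-0.0, 0.0, -1.0]]
contact_force: [-0.1, -0.5, 0.1]
opening: 0.0309
grasp_force: 0.0
5.45 0.030901078900243413 0.0 [-0.12544056 -0.54562617  0.06878523] [ 0.44438741 -0.34348301  0.18657049]
```

```bash
python3 -m crank '[{"xyz":[0,0,0],"twist":[0,0,0],"hand":1},{"xyz":[0,0,0],"twist":[0,0,0],"hand":1},{"xyz":[0,0,0],"twist":[0,0,0],"hand":1},{"xyz":[0,0,0],"twist":[0,0,0],"hand":1}]' 50 | tail -5
python3 -m crank '[{"xyz":[0,0,0.05],"twist":[0,0,0],"hand":1},{"xyz":[0,0,0.15],"twist":[0,0,0],"hand":1},{"xyz":[0,0,0.35],"twist":[0,0,0],"hand":1},{"xyz":[0,0,0.6],"twist":[0,0,0],"hand":1},{"xyz":[0,0,0.85],"twist":[0,0,0],"hand":1},{"xyz":[0,0,1],"twist":[0,0,0],"hand":1},{"xyz":[0,0,1],"twist":[0,0,0],"hand":1}]' | tail -5
python3 -m crank '[{"xyz":[0,0,0.2],"twist":[0,0,0],"hand":1},{"xyz":[0,0,0.5],"twist":[0,0,0],"hand":1},{"xyz":[0,0,0.7],"twist":[0,0,0],"hand":1},{"xyz":[0,0,0.7],"twist":[0,0,0],"hand":1}]' | tail -5
python3 - <<'E'
from h import *
import pickle
a=[]
for n in('scene','top','wrist'):
    c=camera(n); s=sense(); a.append(s['contact_force']); pickle.dump((c,s),open(f'D_{n}.pkl','wb')); cv2.imwrite(f'pics/D_{n}.png',c['image'])
    for l in ('roller_center','roller_tool'): print(n,l,[(np.round(x['xy'],1).tolist(),round(float(x['conf']),2)) for x in mark_of(l,c)[:2]]); a.append(sense()['contact_force'])
print(np.round(a,2).tolist(),s['tool_pos'],s['time_s'],s['opening'],s['grasp_force'])
E
```

```text
tool_pos: [0.4444, -0.3434, 0.1865]
eef_rot: [[0.946, 0.323, -0.0], [0.323, -0.946, 0.0], [-0.0, -0.0, -1.0]]
contact_force: [0.2, 0.5, -0.5]
opening: 0.0275
grasp_force: 50.0
tool_pos: [0.4453, -0.3441, 0.2893]
eef_rot: [[0.946, 0.323, 0.003], [0.323, -0.946, -0.003], [0.002, 0.004, -1.0]]
contact_force: [0.1, 1.3, -3.0]
opening: 0.0276
grasp_force: 50.0
tool_pos: [0.4453, -0.3441, 0.3585]
eef_rot: [[0.946, 0.323, 0.003], [0.323, -0.946, -0.003], [0.002, 0.003, -1.0]]
contact_force: [0.2, -0.3, -2.7]
opening: 0.0277
grasp_force: 50.0
scene roller_center [([147.0, 252.2], 0.56)]
scene roller_tool [([141.9, 212.7], 0.95), ([284.7, 368.8], 0.18)]
top roller_center []
top roller_tool []
wrist roller_center [([318.8, 224.4], 0.78)]
wrist roller_tool [([316.4, 251.0], 0.84)]
[[-0.64, -0.29, -3.93], [-0.18, -0.68, -2.69], [-0.51, -0.62, -3.44], [-0.63, -0.13, -3.63], [-0.2, -0.86, -3.01], [-0.03, -0.6, -2.43], [-0.4, 0.52, -2.62], [0.23, 0.93, -2.39], [0.23, -0.52, -3.09]] [ 0.4438979  -0.34327977  0.35504343] 7.3 0.02742407238974877 49.997284607961774
```

View pics/D_wrist.png

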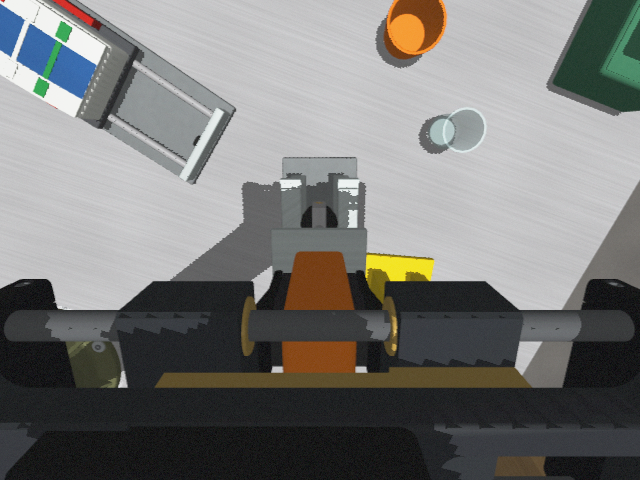

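```bash
python3 -m crank '[{"xyz":[0.0,0.2,0],"twist":[0,0,-0.01],"hand":1},{"xyz":[0.02,0.6,0],"twist":[0,0,-0.03],"hand":1},{"xyz":[0.04,1,0],"twist":[0,0,-0.05],"hand":1}]' | tail -5 | head -1
python3 -m crank '[{"xyz":[0.01,0.4,0],"twist":[0,0,-0.03],"hand":1},{"xyz":[0.03,0.8,0],"twist":[0,0,-0.06],"hand":1},{"xyz":[0.04,1,0],"twist":[0,0,-0.08],"hand":1}]' | tail -5 | head -1
python3 -m crank '[{"xyz":[0.01,0.4,0],"twist":[0,0,-0.03],"hand":1},{"xyz":[0.03,0.8,0],"twist":[0,0,-0.05],"hand":1},{"xyz":[0.04,1,0],"twist":[0,0,-0.057],"hand":1}]' | tail -5 | head -1
python3 -m crank '[{"xyz":[0.02,0.3,0],"twist":[0,0,0],"hand":1},{"xyz":[0.04,0.55,0],"twist":[0,0,0],"hand":1},{"xyz":[0.04,0.7,0],"twist":[0,0,0],"hand":1},{"xyz":[0.04,0.7,0],"twist":[0,0,0],"hand":1},{"xyz":[0.04,0.7,0],"twist":[0,0,0],"hand":1}]'
python3 w.py wE jig middle_line red_line green_line shell roller_center
```

```text
tool_pos: [0.4481, -0.2428, 0.3561]
tool_pos: [0.4527, -0.1389, 0.3569]
tool_pos: [0.4563, -0.0389, 0.3569]
time_s: 8.8
tool_pos: [0.4603, 0.0257, 0.3565]
eef_rot: [[0.967, -0.256, -0.0], [-0.256, -0.967, -0.001], [0.0, 0.001, -1.0]]
contact_force: [0.7, -0.2, -3.7]
opening: 0.028
grasp_force: 50.0
[0.4604 0.0251 0.3565] 8.85 [0.533 0.006 0.518]
jig [([306.8, 160.3], 0.6)] [([152.0, 117.0, 468.0, 206.0], 0.68)]
middle_line [([307.9, 164.4], 0.8)] [([246.0, 116.0, 370.0, 207.0], 0.87)]
red_line [([279.9, 165.6], 0.55), ([338.2, 165.0], 0.3)] [([245.0, 117.0, 368.0, 208.0], 0.61), ([300.0, 203.0, 339.0, 230.0], 0.33)]
green_line [([336.2, 164.3], 0.92), ([278.4, 164.0], 0.22)] [([247.0, 116.0, 371.0, 208.0], 0.96)]
shell [([308.7, 166.8], 0.91), ([309.1, 161.4], 0.52)] [([246.0, 120.0, 367.0, 208.0], 0.9)]
roller_center [([319.0, 223.3], 0.83), ([308.4, 167.1], 0.3)] [([298.0, 202.0, 335.0, 229.0], 0.73)]
```

View pics/wE.png

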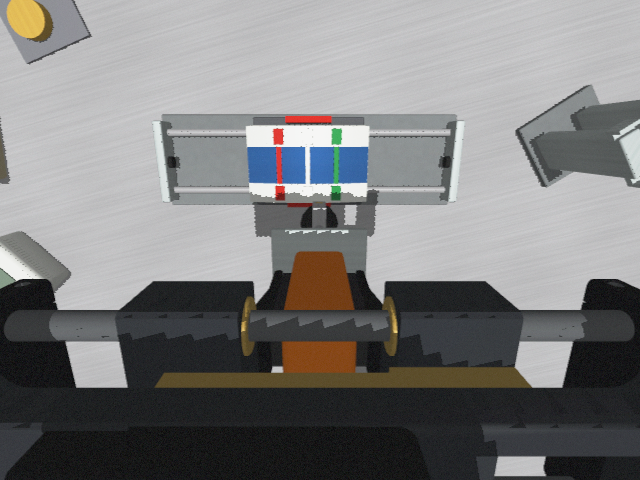

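```bash
cat > m.py <<'E'
from h import *
import pickle
def cents(c,x=None):
    im=c['image']; hsv=cv2.cvtColor(im,cv2.COLOR_BGR2HSV)
    g=cv2.inRange(hsv,(50,120,50),(75,255,255)); r=cv2.inRange(hsv,(0,150,90),(4,255,255))|cv2.inRange(hsv,(176,150,90),(180,255,255))
    out={}
    for k,m in(('g',g),('r',r)):
        n,l,st,ce=cv2.connectedComponentsWithStats(m)
        out[k]=[(st[i].tolist(),ce[i].round(2).tolist()) for i in range(1,n) if st[i,4]>25]
    return out
if __name__=='__main__':
    c,s=pickle.load(open('wE.pkl','rb')); print(cents(c)); print(np.round(c['intrinsics'],1).tolist())
    for n in ('wA','wB','wE','D_wrist'):
        c,s=pickle.load(open(n+'.pkl','rb')); R=np.array(s['eef_rot']); k,Rc,t=P(c); print(n,np.round(R.T@(-Rc.T@t-s['tool_pos']),4), np.round(Rc@R,3).tolist())
    c,s=pickle.load(open('wE.pkl','rb'))
    for l,xy,z in(('mid',(307.9,164.4),.1),('red',(279.9,165.6),.098),('green',(336.2,164.3),.098),('rc',(319,223.3),s['tool_pos'][2]-.1466),('jig',(306.8,160.3),0)):
        print(l,np.round(plane(c,xy,z),4))
E
python3 m.py
```

```text
{'g': [([332, 129, 9, 15, 131], [336.12, 136.08]), ([334, 147, 5, 36, 154], [335.97, 164.43]), ([332, 186, 8, 14, 112], [335.5, 192.5])], 'r': [([285, 116, 46, 7, 320], [307.64, 119.0]), ([273, 129, 10, 15, 135], [277.93, 136.0]), ([276, 147, 6, 36, 151], [278.71, 164.6]), ([276, 186, 9, 14, 113], [279.55, 192.59]), ([288, 203, 24, 4, 93], [299.16, 204.45])]}
[[337.1, 0.0, 318.8], [0.0, 337.1, 236.4], [0.0, 0.0, 1.0]]
wA [ 0.0773 -0.002  -0.1623] [[0.004, 1.0, 0.001], [-0.961, 0.004, -0.276], [-0.276, 0.0, 0.961]]
wB [ 0.0752 -0.0006 -0.1619] [[0.002, 1.0, -0.0], [-0.961, 0.001, -0.277], [-0.277, 0.001, 0.961]]
wE [ 7.470e-02  1.000e-04 -1.617e-01] [[0.001, 1.0, -0.001], [-0.961, 0.001, -0.277], [-0.277, 0.001, 0.961]]
D_wrist [ 0.0746  0.0003 -0.1612] [[-0.0, 1.0, 0.001], [-0.961, -0.0, -0.278], [-0.278, -0.001, 0.961]]
mid [0.5073 0.0256 0.1   ]
red [0.5145 0.0591 0.098 ]
green [ 0.4984 -0.0078  0.098 ]
rc [0.4588 0.0247 0.2099]
jig [0.5075 0.0302 0.    ]
```

View pics/wF.png

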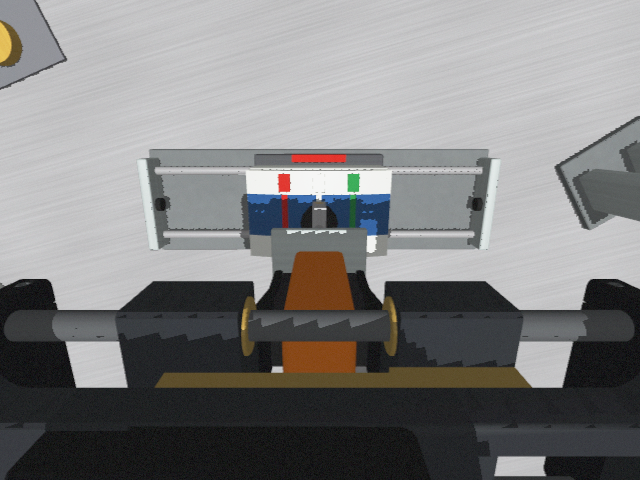

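```bash
sed -i "s/c=camera('wrist'); s=sense(); p=/s=sense(); c=camera('wrist'); p=/; s/0.12984+.0125+0.0/0.15647/" k.py
python3 -m crank '[{"xyz":[0,0,-0.05],"twist":[0,0,0],"hand":1},{"xyz":[0,0,-0.1],"twist":[0,0,0],"hand":1},{"xyz":[0,0,-0.15],"twist":[0,0,0],"hand":1},{"xyz":[0,0,-0.19],"twist":[0,0,0],"hand":1},{"xyz":[0,0,-0.22],"twist":[0,0,0],"hand":1},{"xyz":[0,0,-0.22],"twist":[0,0,0],"hand":1}]' | grep -E 'tool_pos|contact'
python3 k.py 8
```

```text
tool_pos: [0.5074, 0.027, 0.2545]
contact_force: [-1.1, -0.3, 0.3]
{'t': 11.05, 's': -0.6, 'px': 33.6, 'err': 0.43, 'r': [-0.45, -1.33], 'lat': [483.77, 484.01], 'z': [254.48, 254.62], 'F': [-1.07, -0.32, 0.3]}
{'t': 11.1, 's': -0.62, 'px': 33.51, 'err': 0.44, 'r': [-0.4, -1.3], 'lat': [483.84, 484.04], 'z': [254.77, 254.87], 'F': [-0.91, -0.61, 0.72]}
{'t': 11.15, 's': -0.61, 'px': 33.57, 'err': 0.41, 'r': [-0.41, -1.27], 'lat': [483.8, 484.03], 'z': [254.87, 255.0], 'F': [0.24, 1.0, 1.17]}
{'t': 11.2, 's': -0.62, 'px': 33.54, 'err': 0.45, 'r': [-0.35, -1.23], 'lat': [483.79, 484.02], 'z': [254.91, 255.05], 'F': [0.87, -0.76, -0.45]}
{'t': 11.25, 's': -0.63, 'px': 33.52, 'err': 0.49, 'r': [-0.38, -1.23], 'lat': [483.8, 484.02], 'z': [254.9, 255.03], 'F': [0.13, -0.11, 0.13]}
{'t': 11.3, 's': -0.65, 'px': 33.52, 'err': 0.44, 'r': [-0.37, -1.24], 'lat': [483.79, 484.02], 'z': [254.84, 255.0], 'F': [-0.28, 0.91, 0.67]}
{'t': 11.35, 's': -0.62, 'px': 33.55, 'err': 0.42, 'r': [-0.36, -1.26], 'lat': [483.79, 484.02], 'z': [254.82, 254.96], 'F': [-0.4, -0.02, -0.51]}
{'t': 11.4, 's': -0.63, 'px': 33.57, 'err': 0.45, 'r': [-0.4, -1.26], 'lat': [483.77, 484.01], 'z': [254.78, 254.92], 'F': [-0.03, 0.44, -0.49]}
```

```bash
python3 -m crank '[{"xyz":[0.002,0.006,-0.04],"twist":[0,0,0],"hand":1},{"xyz":[0.002,0.006,-0.08],"twist":[0,0,0],"hand":1},{"xyz":[0.002,0.006,-0.12],"twist":[0,0,0],"hand":1},{"xyz":[0.002,0.006,-0.15],"twist":[0,0,0],"hand":1},{"xyz":[0.002,0.006,-0.17],"twist":[0,0,0],"hand":1},{"xyz":[0.002,0.006,-0.17],"twist":[0,0,0],"hand":1}]' | grep -E 'tool_pos|contact'
rm -f log.jsonl; python3 k.py 6
```

```text
tool_pos: [0.5077, 0.0276, 0.2376]
contact_force: [-0.7, 1.0, 5.1]
{'t': 12.05, 's': -0.15, 'px': 33.42, 'err': 0.22, 'r': [0.19, -0.71], 'lat': [483.88, 484.12], 'z': [237.65, 237.78], 'F': [-0.66, 1.0, 5.09]}
{'t': 12.1, 's': -0.13, 'px': 33.43, 'err': 0.26, 'r': [0.16, -0.7], 'lat': [483.91, 484.13], 'z': [237.81, 237.93], 'F': [-0.12, -0.32, 4.25]}
{'t': 12.15, 's': -0.13, 'px': 33.41, 'err': 0.26, 'r': [0.2, -0.68], 'lat': [483.9, 484.13], 'z': [237.88, 238.0], 'F': [-1.21, 0.15, 4.48]}
{'t': 12.2, 's': -0.13, 'px': 33.42, 'err': 0.27, 'r': [0.2, -0.67], 'lat': [483.88, 484.11], 'z': [237.87, 238.02], 'F': [-1.13, 0.4, 4.95]}
{'t': 12.25, 's': -0.15, 'px': 33.42, 'err': 0.27, 'r': [0.22, -0.68], 'lat': [483.87, 484.12], 'z': [237.86, 237.99], 'F': [-1.11, 0.23, 4.66]}
{'t': 12.3, 's': -0.14, 'px': 33.42, 'err': 0.26, 'r': [0.16, -0.69], 'lat': [483.86, 484.1], 'z': [237.8, 237.97], 'F': [-0.79, 0.82, 4.69]}
```

```bash
cat > ctl.py <<'E'
import json,sys,numpy as np
from scipy.optimize import least_squares
L,k,b,fc,F,M=.318,13.,1.,.04,7.6,2.6
H=.01
try: globals().update(json.load(open('par.json')))
except FileNotFoundError: pass
segs=json.load(open('ref.json'))  # [t0,T,xa,xb] in s, mm
def ref(t):
    for t0,T,xa,xb in reversed(segs):
        if t>=t0:
            u=np.clip((t-t0)/T,0,1); return (xa+(xb-xa)*(10*u**3-15*u**4+6*u**5))/1e3,(xb-xa)*(30*u**2-60*u**3+30*u**4)/T/1e3
    return segs[0][2]/1e3,0.
def sim(x,v,d,rs):
    X=[];V=[]
    for r in rs:
        f=-k*x-b*v-F/L*(r-x+d); fr=fc*np.tanh(v/.0015)
        v+=H*(f)/M; dv=H*fc/M   # implicit Coulomb
        v=np.sign(v)*max(0,abs(v)-dv); x+=H*v; X.append(x);V.append(v)
    return np.array(X),np.array(V)
D=[json.loads(l) for l in open('log.jsonl')]; D=[q for q in D if q['s'] is not None]
t=np.array([q['t'] for q in D]); r=np.array([q['r'][0] for q in D]); x=r-np.array([q['s'] for q in D])
st=json.load(open('st.json'))
W=t>t[-1]-1.6; tw=t[W]; g=np.arange(tw[0],tw[-1]+H/2,H); rg=np.interp(g,t,r)
ix=np.round((tw-tw[0])/H).astype(int)
def res(p):
    X,V=sim(p[0],p[1],p[2],rg[1:] if len(rg)>1 else []); X=np.r_[p[0],X]
    return np.r_[(X[np.minimum(ix,len(X)-1)]-x[W])/2e-4,(p[2]-st['d'])/4e-4,p[1]/.2]
best=min((least_squares(res,[x[W][0],v0,st['d']],x_scale=[1e-3,1e-3,1e-3],diff_step=1e-3) for v0 in(-.02,.001,.02)),key=lambda o:o.cost)
X,V=sim(*best.x,rg[1:]); xc,vc=(X[-1],V[-1]) if len(X) else best.x[:2]; d=best.x[2]
# picture was taken at t[-1]; 0.05 s of holding follows
rc,zc=st['rc'],st['zc']
n=[int(a) for a in sys.argv[1:]] or [3,3]
X,V=sim(xc,vc,d,[rc]*5); xp,vp=X[-1],V[-1]; t1=t[-1]+.05
N=24
def traj(q):
    out=[];p=rc;j=0;c=0
    for a in q:
        out+=list(p+(a-p)*np.arange(1,11)/10);p=a;j+=1
        if c<len(n) and j==sum(n[:c+1]): out+=[p]*5;c+=1
    return np.array(out)
rt=np.array([ref(t1+H*(i+1)) for i in range(len(traj(np.zeros(N))))])
pr=st.get('vr',0.)
def cost(q):
    rr=traj(q); X,V=sim(xp,vp,d,rr); e=(X-rt[:,0]); ev=V-rt[:,1]
    dd=np.diff(np.r_[rc,q]); 
    return np.r_[e[::5]/2e-3,ev[::5]/6e-3,(e[-1]+ev[-1]/2)/3e-4,np.diff(np.r_[pr,dd])/1.5e-3]
o=least_squares(cost,np.full(N,rc),x_scale=1e-3,diff_step=1e-3,max_nfev=25); q=o.x
rr=traj(q); X,V=sim(xp,vp,d,rr)
print(f't={t[-1]:.2f} x={xc*1e3:.1f} v={vc*1e3:.1f} d={d*1e3:.2f} fit={best.cost:.1f} s={D[-1]["s"]*1e3:.1f} xref={ref(t[-1])[0]*1e3:.1f} r={r[-1]*1e3:.1f} rc={rc*1e3:.1f} z={D[-1]["z"][0]*1e3:.1f} zc={zc*1e3:.1f} Fz={np.mean([u["F"][2] for u in D[-4:]])+3.03:.1f} lat={D[-1]["lat"][0]*1e3:.1f}')
i=0;p0,z0=rc,zc;idx=0
for m in n:
    L_=[]
    for j in range(m):
        idx+=10; a=q[i]; s_=rr[idx-1]-X[idx-1]; drop=L-np.sqrt(L*L-s_*s_); dy=a-p0
        zt=ZT-drop; row=np.round([.256*dy*10,.967*dy*10,(zt-z0)*10],3)
        L_.append('{"xyz":[%g,%g,%g],"twist":[0,0,0],"hand":1}'%tuple(row+0.)); i+=1
    dy_r=(row[0]*.256+row[1]*.967)/10/(.256**2+.967**2); p0=p0+dy_r; z0=z0+row[2]/10; idx+=5
    print('['+','.join(L_)+']')
print('pred end x,v,s',np.round([X[idx-1]*1e3,V[idx-1]*1e3,(rr[idx-1]-X[idx-1])*1e3],1),' +1s s',np.round((rr-X)[min(idx+100,len(X)-1)]*1e3,1))
json.dump(dict(rc=p0,zc=z0,d=float(d),vr=float(q[i-1]-q[i-2])),open('next.json','w'))
E
sed -i 's/^H=.01/H=.01;ZT=.2378/' ctl.py
echo '[[12.4,4.0,0.3,-64.0]]'>ref.json; echo '{"rc":0.0002,"zc":0.2378,"d":0.0,"vr":0}'>st.json
time python3 ctl.py
```

```text
t=12.30 x=0.3 v=-0.0 d=0.00 fit=0.0 s=-0.1 xref=0.3 r=0.2 rc=0.2 z=237.8 zc=237.8 Fz=7.7 lat=483.9
[{"xyz":[0,0,0],"twist":[0,0,0],"hand":1},{"xyz":[0,0,0],"twist":[0,0,0],"hand":1},{"xyz":[0,0,0],"twist":[0,0,0],"hand":1}]
[{"xyz":[0,0,0],"twist":[0,0,0],"hand":1},{"xyz":[0,0,0],"twist":[0,0,0],"hand":1},{"xyz":[0,0,0],"twist":[0,0,0],"hand":1}]
pred end x,v,s [ 0.3 -0.  -0.1]  +1s s -0.1
real	0m1.267s
user	0m1.549s
sys	0m0.125s
```

```bash
python3 - <<'E'
s=open('ctl.py').read()
s=s.replace("o=least_squares(cost,np.full(N,rc)","""te=t1+.1*np.arange(1,N+1); xr,vr=np.array([ref(a) for a in te]).T; ar=np.array([(ref(a+.02)[1]-ref(a-.02)[1])/.04 for a in te])
q0=xr-L/F*(k*xr+b*vr+M*ar+fc*np.tanh(vr/.002))-d
o=least_squares(cost,q0""")
open('ctl.py','w').write(s)
E
python3 ctl.py
```

```text
t=12.30 x=0.3 v=-0.0 d=0.00 fit=0.0 s=-0.1 xref=0.3 r=0.2 rc=0.2 z=237.8 zc=237.8 Fz=7.7 lat=483.9
[{"xyz":[0.002,0.009,0],"twist":[0,0,0],"hand":1},{"xyz":[0.006,0.021,0],"twist":[0,0,0],"hand":1},{"xyz":[0.008,0.031,0],"twist":[0,0,0],"hand":1}]
[{"xyz":[0.001,0.005,0],"twist":[0,0,0],"hand":1},{"xyz":[0.002,0.006,0],"twist":[0,0,0],"hand":1},{"xyz":[0.001,0.004,0],"twist":[0,0,0],"hand":1}]
pred end x,v,s [-1.7 -9.1  5.6]  +1s s 16.0
```

```bash
cat > e.sh <<'E'
python3 k.py 1 >/dev/null; cp next.json st.json; python3 ctl.py "$@"
E
python3 -m crank '[{"xyz":[0.002,0.009,0],"twist":[0,0,0],"hand":1},{"xyz":[0.006,0.021,0],"twist":[0,0,0],"hand":1},{"xyz":[0.008,0.031,0],"twist":[0,0,0],"hand":1}]' >/dev/null; python3 k.py 1
python3 -m crank '[{"xyz":[0.001,0.005,0],"twist":[0,0,0],"hand":1},{"xyz":[0.002,0.006,0],"twist":[0,0,0],"hand":1},{"xyz":[0.001,0.004,0],"twist":[0,0,0],"hand":1}]' >/dev/null; sh e.sh
```

```text
{'t': 12.65, 's': 1.37, 'px': 33.31, 'err': 0.43, 'r': [3.53, 2.65], 'lat': [483.83, 484.06], 'z': [237.64, 237.78], 'F': [0.11, 0.32, 4.04]}
t=13.00 x=2.1 v=-0.0 d=-1.69 fit=22.8 s=1.4 xref=-1.4 r=3.8 rc=3.8 z=237.6 zc=237.8 Fz=7.5 lat=483.8
[{"xyz":[0.016,0.061,-0.001],"twist":[0,0,0],"hand":1},{"xyz":[0.025,0.095,-0.002],"twist":[0,0,0],"hand":1},{"xyz":[0.023,0.086,-0.003],"twist":[0,0,0],"hand":1}]
[{"xyz":[-0.01,-0.039,0.001],"twist":[0,0,0],"hand":1},{"xyz":[-0.022,-0.085,0.001],"twist":[0,0,0],"hand":1},{"xyz":[-0.033,-0.123,0.001],"twist":[0,0,0],"hand":1}]
pred end x,v,s [-11.5 -32.4  11.4]  +1s s 26.5
```

```bash
python3 - <<'E'
s=open('ctl.py').read()
s=s.replace("def sim(x,v,d,rs):\n    X=[];V=[]\n    for r in rs:\n        f=-k*x-b*v-F/L*(r-x+d); fr=fc*np.tanh(v/.0015)\n",
"def sim(x,v,d,rs,r0=None):\n    X=[];V=[];rp=rs[0] if r0 is None and len(rs) else r0\n    for r in rs:\n        f=-k*x-b*v-F/L*(r-x+d)+Tr*np.tanh(((r-rp)/H-v)/.002); rp=r\n")
s=s.replace("rg[1:] if len(rg)>1 else [])","rg[1:],rg[0])").replace("sim(*best.x,rg[1:])","sim(*best.x,rg[1:],rg[0])").replace("sim(xp,vp,d,rr)","sim(xp,vp,d,rr,rc)").replace("fc,F,M=.318,13.,1.,.04,7.6,2.6","fc,F,M,Tr=.318,13.,1.,.04,7.6,2.6,.08")
s=s.replace("fc*np.tanh(vr/.002))-d","fc*np.tanh(vr/.002)+Tr*np.tanh(vr/.002))-d")
s=s.replace("# picture was","""if 'scan' in sys.argv:
    W=t>0; tw=t; g=np.arange(tw[0],tw[-1]+H/2,H); rg=np.interp(g,t,r); ix=np.round((tw-tw[0])/H).astype(int)
    for Tr in (0,.03,.06,.09,.12,.16,.2):
        for M in (2.,2.6,3.2):
            o=min((least_squares(res,[x[0],0.,dd],x_scale=1e-3,diff_step=1e-3) for dd in(0,-.001,.001)),key=lambda o:o.cost); print(Tr,M,round(o.cost,1),np.round(o.x*1e3,2),np.round(o.fun[-8:-2]*.2,1))
    sys.exit()
# picture was""")
open('ctl.py','w').write(s)
E
echo '{"rc":0.0002,"zc":0.2378,"d":0.0,"vr":0}'>st0.json
cp st.json st_keep.json; cat st.json; cp st0.json st.json; python3 ctl.py scan; cp st_keep.json st.json; cat log.jsonl | tail -2 | cut -c1-150
```

```text
{"rc": 0.00381264209868832, "zc": 0.2378, "d": 9.580792355292637e-10, "vr": -0.000197391101299869}0 2.0 24.0 [-0.11  4.27 -1.95] [-0.   0.2  0.4  0.7 -0.  -0.3]
0 2.6 22.8 [-0.17  4.98 -1.69] [-0.   0.2  0.4  0.7 -0.  -0.3]
0 3.2 21.5 [-0.2   5.32 -1.46] [-0.   0.2  0.4  0.7 -0.1 -0.3]
0.03 2.0 21.0 [-0.09  5.36 -2.  ] [ 0.   0.2  0.3  0.5 -0.1 -0.2]
0.03 2.6 20.2 [-0.16  5.86 -1.73] [ 0.   0.2  0.4  0.6 -0.1 -0.3]
0.03 3.2 19.2 [-0.19  6.06 -1.5 ] [ 0.   0.2  0.4  0.6 -0.1 -0.3]
0.06 2.0 17.2 [ 0.39 -0.   -2.21] [ 0.1  0.1  0.1  0.2 -0.2 -0.2]
0.06 2.6 17.2 [-0.1   6.5  -1.72] [ 0.1  0.2  0.3  0.5 -0.1 -0.2]
0.06 3.2 16.8 [-0.17  6.77 -1.47] [ 0.1  0.3  0.4  0.5 -0.1 -0.2]
0.09 2.0 5.9 [ 0.4   0.   -1.21] [ 0.1  0.1  0.   0.1 -0.2 -0.2]
0.09 2.6 10.1 [ 0.42  0.   -1.54] [ 0.1  0.1  0.1  0.2 -0.3 -0.2]
0.09 3.2 14.3 [ 0.45  0.   -1.78] [ 0.1  0.2  0.1  0.2 -0.4 -0.3]
0.12 2.0 0.7 [ 0.35  0.   -0.4 ] [ 0.   0.  -0.   0.1 -0.  -0.1]
0.12 2.6 2.4 [ 0.37  0.   -0.73] [ 0.1  0.1  0.   0.1 -0.1 -0.1]
0.12 3.2 5.0 [ 0.41  0.   -0.99] [ 0.1  0.1  0.1  0.1 -0.3 -0.2]
0.16 2.0 0.8 [ 0.34 -3.42  0.29] [-0.  -0.  -0.1 -0.   0.1  0.1]
0.16 2.6 0.0 [ 0.34 -1.2   0.03] [-0.  0. -0.  0.  0.  0.]
0.16 3.2 0.4 [ 0.34  0.85 -0.24] [ 0.   0.  -0.   0.  -0.1 -0. ]
0.2 2.0 4.3 [ 0.35 -6.41  0.52] [-0.1 -0.1 -0.2 -0.1  0.3  0.2]
0.2 2.6 2.2 [ 0.35 -4.57  0.41] [-0.1 -0.1 -0.1 -0.1  0.2  0.2]
0.2 3.2 0.8 [ 0.34 -2.94  0.27] [-0.1 -0.  -0.1 -0.1  0.1  0.1]
{"t": 12.65, "s": 0.001372682454641047, "px": 0.03331320482064303, "err": 0.0004317762875847772, "r": [0.0035266295345288134, 0.0026517747000345815], 
{"t": 13.0, "s": 0.0013939332487322917, "px": 0.03337154024383679, "err": 0.0003436374969426059, "r": [0.0038400952831206536, 0.002986047910952916], "
```

```bash
python3 - <<'E'
s=open('ctl.py').read()
s=s.replace("for t0,T,xa,xb in reversed","for t0,T,xa,xb,_ in reversed").replace("2.6,.08","2.6,.15")
s=s.replace("pr=st.get('vr',0.)","""pr=st.get('vr',0.)
def sw(tt):
    for t0,T,xa,xb,sb in reversed(segs):
        if tt>=t0: return sb/1e3,np.clip((tt-(t0+T-.6))/.6,0,1)/3e-3
    return 0,0
SW=np.array([sw(t1+H*(i+1)) for i in range(len(rt))])""")
s=s.replace("return np.r_[e[::5]/2e-3","return np.r_[((rr-X-SW[:,0])*SW[:,1])[::5],e[::5]/2e-3")
open('ctl.py','w').write(s)
E
echo '[[13.05,4.0,2.4,-54.0,35]]'>ref.json; echo '{"rc":0.0038,"zc":0.2378,"d":0.0,"vr":0}'>st.json; python3 ctl.py
```

```text
t=13.00 x=2.4 v=0.0 d=-0.13 fit=0.1 s=1.4 xref=2.4 r=3.8 rc=3.8 z=237.6 zc=237.8 Fz=7.5 lat=483.8
[{"xyz":[0.003,0.012,0],"twist":[0,0,0],"hand":1},{"xyz":[0.007,0.028,0],"twist":[0,0,0],"hand":1},{"xyz":[0.013,0.049,-0.001],"twist":[0,0,0],"hand":1}]
[{"xyz":[0.005,0.018,0],"twist":[0,0,0],"hand":1},{"xyz":[0.007,0.028,0],"twist":[0,0,0],"hand":1},{"xyz":[0.008,0.032,-0.001],"twist":[0,0,0],"hand":1}]
pred end x,v,s [ 1.2 -8.1 11. ]  +1s s 19.9
```

```bash
python3 -m crank '[{"xyz":[0.003,0.012,0],"twist":[0,0,0],"hand":1},{"xyz":[0.007,0.028,0],"twist":[0,0,0],"hand":1},{"xyz":[0.013,0.049,-0.001],"twist":[0,0,0],"hand":1}]' >/dev/null; python3 k.py 1
python3 -m crank '[{"xyz":[0.005,0.018,0],"twist":[0,0,0],"hand":1},{"xyz":[0.007,0.028,0],"twist":[0,0,0],"hand":1},{"xyz":[0.008,0.032,-0.001],"twist":[0,0,0],"hand":1}]' >/dev/null; sh e.sh; cp st.json stk.json; python3 ctl.py scan
```

```text
{'t': 13.35, 's': 5.28, 'px': 33.5, 'err': 0.46, 'r': [8.9, 8.01], 'lat': [483.81, 484.05], 'z': [237.54, 237.64], 'F': [0.25, 0.83, 4.02]}
t=13.70 x=4.1 v=-0.7 d=-1.37 fit=11.6 s=7.9 xref=0.5 r=12.4 rc=12.2 z=237.4 zc=237.6 Fz=7.4 lat=483.8
[{"xyz":[-0.004,-0.014,0.001],"twist":[0,0,0],"hand":1},{"xyz":[0,0.001,0],"twist":[0,0,0],"hand":1},{"xyz":[0.002,0.009,-0.001],"twist":[0,0,0],"hand":1}]
[{"xyz":[-0.002,-0.007,-0.001],"twist":[0,0,0],"hand":1},{"xyz":[-0.006,-0.023,-0.001],"twist":[0,0,0],"hand":1},{"xyz":[-0.011,-0.041,-0.001],"twist":[0,0,0],"hand":1}]
pred end x,v,s [ -8.6 -26.3  17.4]  +1s s 22.6
0 2.0 125.3 [ 0.48 -8.56 -4.02] [-0.3 -0.1 -0.   1.6  1.3 -1.3]
0 2.6 108.4 [ 0.21 -4.09 -3.94] [-0.1  0.1 -0.   1.4  1.1 -1.3]
0 3.2 94.1 [ 0.22 -2.72 -4.02] [-0.1  0.1 -0.1  1.2  0.9 -1.2]
0.03 2.0 97.5 [ 0.42 -8.18 -3.68] [-0.2 -0.1  0.2  1.5  0.8 -1.2]
0.03 2.6 81.7 [ 0.62 -8.32 -3.88] [-0.2 -0.1 -0.1  1.2  0.6 -1. ]
0.03 3.2 74.4 [ 0.36 -4.14 -3.84] [-0.1  0.1 -0.1  1.1  0.6 -1. ]
0.06 2.0 68.3 [ 0.46 -8.44 -3.35] [-0.2 -0.1  0.4  1.2  0.4 -1. ]
0.06 2.6 61.8 [ 0.46 -6.43 -3.
[... 184 characters left out ...]
0.39 -5.32 -2.88] [-0.1  0.   0.2  0.8  0.3 -0.8]
0.09 3.2 41.2 [ 0.36 -3.4  -2.97] [-0.   0.1  0.1  0.8  0.2 -0.8]
0.12 2.0 26.1 [ 0.19  0.   -2.  ] [-0.1 -0.1  0.5  0.6  0.3 -0.6]
0.12 2.6 25.0 [ 0.23  0.   -2.16] [-0.1 -0.   0.3  0.6  0.3 -0.6]
0.12 3.2 25.0 [ 0.27  0.   -2.32] [-0.   0.   0.2  0.6  0.2 -0.6]
0.16 2.0 9.7 [ 0.35 -6.69 -0.77] [-0.2 -0.1  0.4  0.4  0.3 -0.4]
0.16 2.6 8.6 [ 0.35 -5.02 -1.03] [-0.1 -0.1  0.3  0.4  0.2 -0.4]
0.16 3.2 8.5 [ 0.34 -3.53 -1.24] [-0.1 -0.   0.2  0.4  0.2 -0.4]
0.2 2.0 6.6 [ 0.37 -7.51  0.56] [-0.2 -0.2  0.3  0.2  0.3 -0.1]
0.2 2.6 3.2 [ 0.36 -5.62  0.25] [-0.2 -0.1  0.2  0.2  0.2 -0.1]
0.2 3.2 1.4 [ 0.35 -4.01 -0.01] [-0.1 -0.1  0.1  0.2  0.1 -0.1]
```

```bash
echo '{"Tr":0.2,"M":2.9}'>par.json; echo '[[13.45,4.0,4.5,-50.0,35]]'>ref.json
python3 - <<'E'
import json; s=json.load(open('stk.json')); s['d']=0; s['rc']=.0124; json.dump(s,open('st.json','w'))
E
python3 ctl.py
```

```text
t=13.70 x=4.4 v=-0.1 d=0.09 fit=1.8 s=7.9 xref=4.4 r=12.4 rc=12.4 z=237.4 zc=237.6 Fz=7.4 lat=483.8
[{"xyz":[0.002,0.008,0.001],"twist":[0,0,0],"hand":1},{"xyz":[0.004,0.015,0],"twist":[0,0,0],"hand":1},{"xyz":[0.004,0.017,0],"twist":[0,0,0],"hand":1}]
[{"xyz":[-0.001,-0.002,0],"twist":[0,0,0],"hand":1},{"xyz":[-0.002,-0.008,0],"twist":[0,0,0],"hand":1},{"xyz":[-0.004,-0.015,-0.001],"twist":[0,0,0],"hand":1}]
pred end x,v,s [ -1.  -14.5  13.6]  +1s s 23.6
```

```bash
python3 -m crank '[{"xyz":[0.002,0.008,0.001],"twist":[0,0,0],"hand":1},{"xyz":[0.004,0.015,0],"twist":[0,0,0],"hand":1},{"xyz":[0.004,0.017,0],"twist":[0,0,0],"hand":1}]' >/dev/null; python3 k.py 1
python3 -m crank '[{"xyz":[-0.001,-0.002,0],"twist":[0,0,0],"hand":1},{"xyz":[-0.002,-0.008,0],"twist":[0,0,0],"hand":1},{"xyz":[-0.004,-0.015,-0.001],"twist":[0,0,0],"hand":1}]' >/dev/null; sh e.sh
```

```text
{'t': 14.05, 's': 9.93, 'px': 33.51, 'err': 0.4, 'r': [13.96, 13.1], 'lat': [483.71, 483.94], 'z': [237.38, 237.55], 'F': [-0.6, -0.2, 3.9]}
t=14.40 x=1.7 v=-9.4 d=-0.66 fit=7.9 s=10.0 xref=-0.4 r=12.3 rc=12.6 z=237.3 zc=237.5 Fz=7.5 lat=483.7
[{"xyz":[0,0.001,0.001],"twist":[0,0,0],"hand":1},{"xyz":[-0.005,-0.019,0.001],"twist":[0,0,0],"hand":1},{"xyz":[-0.012,-0.045,0.001],"twist":[0,0,0],"hand":1}]
[{"xyz":[-0.002,-0.009,-0.002],"twist":[0,0,0],"hand":1},{"xyz":[-0.003,-0.013,-0.003],"twist":[0,0,0],"hand":1},{"xyz":[-0.005,-0.02,-0.004],"twist":[0,0,0],"hand":1}]
pred end x,v,s [-14.6 -25.6  20.5]  +1s s 23.6
```

```bash
cat > fit.py <<'E'
import sys; sys.argv=['x']
import io,contextlib
with contextlib.redirect_stdout(io.StringIO()): exec(open('ctl.py').read())
t0=float(__import__('os').environ.get('T0',0)); W=t>=t0; tw=t[W]; g=np.arange(tw[0],tw[-1]+H/2,H); rg=np.interp(g,t,r); ix=np.round((tw-tw[0])/H).astype(int); xw=x[W]
def f(p):
    global M,Tr,fc,F
    M,Tr,fc,F=p[3]*2.6,p[4]*.2,p[5]*.04,p[6]*7.6
    X,V=sim(p[0],p[1],p[2]*1e-3,rg[1:],rg[0]); X=np.r_[p[0],X]
    return np.r_[(X[ix]-xw)/3e-4,p[1]/.01,p[2]/1.,(p[3]-1)/.15,(p[4]-1)/.5,(p[5]-1)/.3,(p[6]-1)/.04]
o=least_squares(f,[xw[0],0,0,1,1,1,1],x_scale=[1e-3,1e-3,.3,.1,.1,.1,.03],diff_step=1e-3)
print('M',o.x[3]*2.6,'Tr',o.x[4]*.2,'fc',o.x[5]*.04,'F',o.x[6]*7.6,'d',o.x[2],'cost',o.cost); print(np.round(o.fun[:-6]*.3,2))
E
python3 fit.py
```

```text
M 2.963856940446455 Tr 0.21575279338683379 fc 0.054614763358022796 F 7.4571912911048095 d 0.1279228696385035 cost 3.599829175380526
[-0.08 -0.05 -0.08 -0.08 -0.13 -0.08  0.17  0.17  0.14 -0.01  0.39 -0.37]
```

```bash
echo '{"Tr":0.22,"M":3.0,"fc":0.05,"F":7.5}'>par.json
python3 - <<'E'
import json; s=json.load(open('st.json')); s['d']=0; s['rc']=.0124; json.dump(s,open('st.json','w'))
E
echo '[[13.6,4.0,4.5,-48.0,35]]'>ref.json; python3 ctl.py
```

```text
t=14.40 x=1.9 v=-8.2 d=-0.09 fit=3.5 s=10.0 xref=1.5 r=12.3 rc=12.4 z=237.3 zc=237.5 Fz=7.5 lat=483.7
[{"xyz":[0.006,0.022,0],"twist":[0,0,0],"hand":1},{"xyz":[0.003,0.011,0],"twist":[0,0,0],"hand":1},{"xyz":[0.001,0.006,-0.001],"twist":[0,0,0],"hand":1}]
[{"xyz":[-0.002,-0.008,0],"twist":[0,0,0],"hand":1},{"xyz":[-0.005,-0.018,-0.001],"twist":[0,0,0],"hand":1},{"xyz":[-0.008,-0.028,-0.001],"twist":[0,0,0],"hand":1}]
pred end x,v,s [ -9.3 -20.5  19.4]  +1s s 29.3
```

```bash
python3 -m crank '[{"xyz":[0.006,0.022,0],"twist":[0,0,0],"hand":1},{"xyz":[0.003,0.011,0],"twist":[0,0,0],"hand":1},{"xyz":[0.001,0.006,-0.001],"twist":[0,0,0],"hand":1}]' >/dev/null; python3 k.py 1
python3 -m crank '[{"xyz":[-0.002,-0.008,0],"twist":[0,0,0],"hand":1},{"xyz":[-0.005,-0.018,-0.001],"twist":[0,0,0],"hand":1},{"xyz":[-0.008,-0.028,-0.001],"twist":[0,0,0],"hand":1}]' >/dev/null; sh e.sh; python3 fit.py
```

```text
{'t': 14.75, 's': 14.74, 'px': 33.61, 'err': 0.41, 'r': [13.02, 12.13], 'lat': [483.65, 483.89], 'z': [237.23, 237.37], 'F': [0.61, 0.19, 2.97]}
t=15.10 x=-8.4 v=-20.7 d=0.89 fit=13.5 s=18.6 xref=-9.9 r=9.9 rc=10.1 z=237.1 zc=237.3 Fz=7.1 lat=483.6
[{"xyz":[-0.005,-0.018,-0.001],"twist":[0,0,0],"hand":1},{"xyz":[-0.011,-0.041,-0.001],"twist":[0,0,0],"hand":1},{"xyz":[-0.016,-0.061,-0.002],"twist":[0,0,0],"hand":1}]
[{"xyz":[-0.005,-0.019,-0.001],"twist":[0,0,0],"hand":1},{"xyz":[-0.01,-0.036,-0.002],"twist":[0,0,0],"hand":1},{"xyz":[-0.014,-0.052,-0.003],"twist":[0,0,0],"hand":1}]
pred end x,v,s [-27.4 -24.5  25.8]  +1s s 33.0
M 2.848861394052835 Tr 0.21016034374977424 fc 0.04818967714358119 F 7.668701421689696 d 0.033324716431040194 cost 6.37729206189444
[-0.09 -0.08 -0.1  -0.1  -0.15 -0.1   0.21  0.22  0.27  0.2   0.48 -0.51
 -0.49  0.23]
```

```bash
python3 -m crank '[{"xyz":[-0.005,-0.018,-0.001],"twist":[0,0,0],"hand":1},{"xyz":[-0.011,-0.041,-0.001],"twist":[0,0,0],"hand":1},{"xyz":[-0.016,-0.061,-0.002],"twist":[0,0,0],"hand":1}]' >/dev/null; python3 k.py 1
python3 -m crank '[{"xyz":[-0.005,-0.019,-0.001],"twist":[0,0,0],"hand":1},{"xyz":[-0.01,-0.036,-0.002],"twist":[0,0,0],"hand":1},{"xyz":[-0.014,-0.052,-0.003],"twist":[0,0,0],"hand":1}]' >/dev/null; echo '{"Tr":0.21,"M":2.9,"fc":0.05,"F":7.6}'>par.json; sh e.sh
```

```text
{'t': 15.45, 's': 21.17, 'px': 33.64, 'err': 0.22, 'r': [3.44, 2.57], 'lat': [483.62, 483.85], 'z': [236.93, 237.05], 'F': [-0.1, 0.86, 4.5]}
t=15.80 x=-27.0 v=-26.0 d=0.81 fit=0.5 s=25.1 xref=-26.6 r=-1.8 rc=-1.6 z=236.6 zc=236.8 Fz=7.2 lat=483.6
[{"xyz":[-0.005,-0.021,-0.002],"twist":[0,0,0],"hand":1},{"xyz":[-0.011,-0.041,-0.002],"twist":[0,0,0],"hand":1},{"xyz":[-0.016,-0.059,-0.002],"twist":[0,0,0],"hand":1}]
[{"xyz":[-0.002,-0.008,-0.003],"twist":[0,0,0],"hand":1},{"xyz":[-0.005,-0.018,-0.004],"twist":[0,0,0],"hand":1},{"xyz":[-0.007,-0.028,-0.004],"twist":[0,0,0],"hand":1}]
pred end x,v,s [-43.6 -16.8  33. ]  +1s s 38.4
```

```bash
python3 -m crank '[{"xyz":[-0.005,-0.021,-0.002],"twist":[0,0,0],"hand":1},{"xyz":[-0.011,-0.041,-0.002],"twist":[0,0,0],"hand":1},{"xyz":[-0.016,-0.059,-0.002],"twist":[0,0,0],"hand":1}]' >/dev/null; python3 k.py 1
python3 -m crank '[{"xyz":[-0.002,-0.008,-0.003],"twist":[0,0,0],"hand":1},{"xyz":[-0.005,-0.018,-0.004],"twist":[0,0,0],"hand":1},{"xyz":[-0.007,-0.028,-0.004],"twist":[0,0,0],"hand":1}]' >/dev/null; sh e.sh
```

```text
{'t': 16.15, 's': 26.46, 'px': 33.77, 'err': 0.42, 'r': [-7.98, -8.86], 'lat': [483.56, 483.79], 'z': [236.41, 236.54], 'F': [0.98, 0.38, 4.41]}
t=16.50 x=-39.8 v=-10.4 d=0.55 fit=0.9 s=29.1 xref=-41.1 r=-10.7 rc=-10.6 z=236.0 zc=236.2 Fz=7.6 lat=483.6
[{"xyz":[-0.001,-0.002,0.002],"twist":[0,0,0],"hand":1},{"xyz":[-0.004,-0.013,0.002],"twist":[0,0,0],"hand":1},{"xyz":[-0.006,-0.024,0.002],"twist":[0,0,0],"hand":1}]
[{"xyz":[-0.002,-0.007,-0.001],"twist":[0,0,0],"hand":1},{"xyz":[-0.003,-0.012,-0.001],"twist":[0,0,0],"hand":1},{"xyz":[-0.004,-0.014,-0.002],"twist":[0,0,0],"hand":1}]
pred end x,v,s [-46.2  -2.8  31.7]  +1s s 34.3
```

```bash
python3 -m crank '[{"xyz":[-0.001,-0.002,0.002],"twist":[0,0,0],"hand":1},{"xyz":[-0.004,-0.013,0.002],"twist":[0,0,0],"hand":1},{"xyz":[-0.006,-0.024,0.002],"twist":[0,0,0],"hand":1}]' >/dev/null; python3 k.py 1
python3 -m crank '[{"xyz":[-0.002,-0.007,-0.001],"twist":[0,0,0],"hand":1},{"xyz":[-0.003,-0.012,-0.001],"twist":[0,0,0],"hand":1},{"xyz":[-0.004,-0.014,-0.002],"twist":[0,0,0],"hand":1}]' >/dev/null; sh e.sh
```

```text
{'t': 16.85, 's': 29.92, 'px': 33.69, 'err': 0.55, 'r': [-13.06, -13.94], 'lat': [483.55, 483.78], 'z': [236.21, 236.35], 'F': [-0.11, 0.14, 5.71]}
t=17.20 x=-45.1 v=-5.7 d=0.85 fit=0.5 s=30.4 xref=-47.6 r=-14.7 rc=-14.5 z=236.0 zc=236.2 Fz=7.9 lat=483.5
[{"xyz":[-0.009,-0.034,0.004],"twist":[0,0,0],"hand":1},{"xyz":[-0.016,-0.059,0.004],"twist":[0,0,0],"hand":1},{"xyz":[-0.018,-0.067,0.003],"twist":[0,0,0],"hand":1}]
[{"xyz":[0,0,0],"twist":[0,0,0],"hand":1},{"xyz":[0,0.001,-0.001],"twist":[0,0,0],"hand":1},{"xyz":[0,0.001,-0.001],"twist":[0,0,0],"hand":1}]
pred end x,v,s [-50.7  -0.1  29.4]  +1s s 29.5
```

```bash
sed -i 's#,0,1)/3e-3#,0,1)/0.7e-3#' ctl.py; echo '[[13.6,3.8,4.5,-47.0,35]]'>ref.json; python3 ctl.py
```

```text
t=17.20 x=-45.1 v=-5.7 d=0.85 fit=0.5 s=30.4 xref=-46.9 r=-14.7 rc=-14.5 z=236.0 zc=236.2 Fz=7.9 lat=483.5
[{"xyz":[0.004,0.013,-0.001],"twist":[0,0,0],"hand":1},{"xyz":[0.004,0.017,-0.001],"twist":[0,0,0],"hand":1},{"xyz":[0.005,0.019,-0.001],"twist":[0,0,0],"hand":1}]
[{"xyz":[0,0.001,0],"twist":[0,0,0],"hand":1},{"xyz":[0,0.002,-0.001],"twist":[0,0,0],"hand":1},{"xyz":[0.001,0.002,-0.001],"twist":[0,0,0],"hand":1}]
pred end x,v,s [-46.2  -2.1  33.8]  +1s s 36.7
```

```bash
python3 -m crank '[{"xyz":[0.004,0.013,-0.001],"twist":[0,0,0],"hand":1},{"xyz":[0.004,0.017,-0.001],"twist":[0,0,0],"hand":1},{"xyz":[0.005,0.019,-0.001],"twist":[0,0,0],"hand":1}]' >/dev/null; python3 k.py 1
python3 -m crank '[{"xyz":[0,0.001,0],"twist":[0,0,0],"hand":1},{"xyz":[0,0.002,-0.001],"twist":[0,0,0],"hand":1},{"xyz":[0.001,0.002,-0.001],"twist":[0,0,0],"hand":1}]' >/dev/null; sh e.sh
```

```text
{'t': 17.55, 's': 32.27, 'px': 33.75, 'err': 0.42, 'r': [-12.39, -13.28], 'lat': [483.51, 483.75], 'z': [235.89, 236.05], 'F': [0.91, 0.6, 3.87]}
t=17.90 x=-45.5 v=-1.8 d=0.05 fit=11.0 s=32.6 xref=-47.0 r=-12.4 rc=-12.3 z=235.8 zc=236.0 Fz=7.6 lat=483.6
[{"xyz":[0,0,0],"twist":[0,0,0],"hand":1},{"xyz":[0,0.001,0],"twist":[0,0,0],"hand":1},{"xyz":[0,0.001,0],"twist":[0,0,0],"hand":1}]
[{"xyz":[0,0,0],"twist":[0,0,0],"hand":1},{"xyz":[0,0,-0.001],"twist":[0,0,0],"hand":1},{"xyz":[0,-0.001,-0.001],"twist":[0,0,0],"hand":1}]
pred end x,v,s [-46.9  -2.2  34.6]  +1s s 37.2
```

```bash
python3 -m crank '[{"xyz":[0.002,0.01,-0.001],"twist":[0,0,0],"hand":1},{"xyz":[0.005,0.02,-0.002],"twist":[0,0,0],"hand":1},{"xyz":[0.005,0.02,-0.002],"twist":[0,0,0],"hand":1}]' >/dev/null; python3 k.py 1
cat > set.py <<'E'
import json,sys
s=json.load(open('st.json')); s['rc']+=float(sys.argv[1])*1e-3; s['zc']+=float(sys.argv[2])*1e-3; s['vr']=0; json.dump(s,open('st.json','w'))
E
python3 set.py 2.07 -0.2
python3 -m crank '[{"xyz":[0,0,0],"twist":[0,0,0],"hand":1},{"xyz":[0,0,0],"twist":[0,0,0],"hand":1}]' >/dev/null;  python3 k.py 1; python3 ctl.py; python3 fit.py
```

```text
{'t': 18.25, 's': 35.26, 'px': 33.72, 'err': 0.43, 'r': [-10.07, -10.96], 'lat': [483.51, 483.76], 'z': [235.59, 235.71], 'F': [0.22, 0.36, 4.99]}
{'t': 18.5, 's': 35.24, 'px': 33.77, 'err': 0.54, 'r': [-10.42, -11.29], 'lat': [483.55, 483.78], 'z': [235.59, 235.71], 'F': [1.65, 0.81, 5.51]}
t=18.50 x=-46.1 v=-4.8 d=0.41 fit=4.0 s=35.2 xref=-47.0 r=-10.4 rc=-10.3 z=235.6 zc=235.8 Fz=7.5 lat=483.6
[{"xyz":[-0.015,-0.056,0.004],"twist":[0,0,0],"hand":1},{"xyz":[-0.015,-0.056,0.003],"twist":[0,0,0],"hand":1},{"xyz":[-0.034,-0.13,0.009],"twist":[0,0,0],"hand":1}]
[{"xyz":[0.008,0.029,-0.005],"twist":[0,0,0],"hand":1},{"xyz":[0.009,0.033,-0.006],"twist":[0,0,0],"hand":1},{"xyz":[0.009,0.035,-0.006],"twist":[0,0,0],"hand":1}]
pred end x,v,s [-53.   -0.5  32.9]  +1s s 33.4
M 2.5404743852315015 Tr 0.22478289296872178 fc 0.0604085722407613 F 8.214553979511578 d 0.10514953512037177 cost 67.78881858585125
[-0.11 -0.09 -0.12 -0.12 -0.16 -0.12  0.29  0.22  0.32  0.06  0.42 -0.57
 -0.43  0.12  0.52  0.86  0.8   1.18  1.37  1.31  0.46 -0.   -0.53 -1.84]
```

```bash
python3 -m crank '[{"xyz":[-0.001,-0.004,0],"twist":[0,0,0],"hand":1},{"xyz":[-0.002,-0.008,0],"twist":[0,0,0],"hand":1},{"xyz":[-0.003,-0.012,0],"twist":[0,0,0],"hand":1}]' >/dev/null; python3 k.py 1
python3 set.py -1.24 0
```

```text
{'t': 18.85, 's': 35.28, 'px': 33.7, 'err': 0.4, 'r': [-11.7, -12.57], 'lat': [483.53, 483.77], 'z': [235.55, 235.71], 'F': [0.29, 0.79, 3.62]}
```

```bash
python3 -m crank '[{"xyz":[-0.002,-0.006,0],"twist":[0,0,0],"hand":1},{"xyz":[-0.003,-0.012,0],"twist":[0,0,0],"hand":1},{"xyz":[-0.004,-0.015,0],"twist":[0,0,0],"hand":1},{"xyz":[-0.004,-0.015,0],"twist":[0,0,0],"hand":1}]' >/dev/null; python3 k.py 1
python3 set.py -1.55 0
python3 -m crank '[{"xyz":[0,0,0],"twist":[0,0,0],"hand":1},{"xyz":[0,0,0],"twist":[0,0,0],"hand":1},{"xyz":[0,0,0],"twist":[0,0,0],"hand":1},{"xyz":[0,0,0],"twist":[0,0,0],"hand":1}]' >/dev/null; python3 k.py 1
```

```text
{'t': 19.3, 's': 35.79, 'px': 33.73, 'err': 0.26, 'r': [-13.27, -14.16], 'lat': [483.56, 483.79], 'z': [235.57, 235.7], 'F': [0.21, 0.85, 4.52]}
{'t': 19.75, 's': 35.97, 'px': 33.69, 'err': 0.23, 'r': [-13.12, -14.0], 'lat': [483.54, 483.78], 'z': [235.58, 235.72], 'F': [0.62, 0.28, 3.96]}
```

```bash
python3 -m crank '[{"xyz":[0,0,0],"twist":[0,0,0],"hand":1},{"xyz":[0,0,0],"twist":[0,0,0],"hand":1},{"xyz":[0,0,0],"twist":[0,0,0],"hand":1},{"xyz":[0,0,0],"twist":[0,0,0],"hand":1}]' >/dev/null; python3 k.py 1
echo '{"Tr":0.22,"M":2.8,"fc":0.05,"F":7.7}'>par.json
python3 - <<'E'
import json; s=json.load(open('st.json')); s['d']=0; print(s); json.dump(s,open('st.json','w'))
E
echo '[[20.2,5.5,-49.1,46,-35]]'>ref.json; python3 ctl.py 3 3
```

```text
{'t': 20.2, 's': 35.96, 'px': 33.69, 'err': 0.22, 'r': [-13.13, -14.03], 'lat': [483.54, 483.79], 'z': [235.6, 235.72], 'F': [1.04, 0.47, 5.03]}
{'rc': -0.01305424109931293, 'zc': 0.23580000000000007, 'd': 0, 'vr': 0}
t=20.20 x=-49.8 v=-1.8 d=-1.31 fit=20.6 s=36.0 xref=-49.1 r=-13.1 rc=-13.1 z=235.6 zc=235.8 Fz=7.3 lat=483.5
[{"xyz":[-0.03,-0.112,0.009],"twist":[0,0,0],"hand":1},{"xyz":[-0.045,-0.169,0.013],"twist":[0,0,0],"hand":1},{"xyz":[-0.05,-0.19,0.014],"twist":[0,0,0],"hand":1}]
[{"xyz":[-0.004,-0.015,0.001],"twist":[0,0,0],"hand":1},{"xyz":[-0.01,-0.036,0.002],"twist":[0,0,0],"hand":1},{"xyz":[-0.01,-0.038,0.002],"twist":[0,0,0],"hand":1}]
pred end x,v,s [-52.4   4.4  15.7]  +1s s 5.9
```

```bash
sed -i "s#-v)/.002)#-v)/.001)#; s#st\['d'\])/4e-4#st['d'])/2e-4#" ctl.py; python3 ctl.py 3 3
```

```text
t=20.20 x=-49.6 v=-1.2 d=-0.24 fit=9.3 s=36.0 xref=-49.1 r=-13.1 rc=-13.1 z=235.6 zc=235.8 Fz=7.3 lat=483.5
[{"xyz":[-0.03,-0.115,0.01],"twist":[0,0,0],"hand":1},{"xyz":[-0.048,-0.183,0.014],"twist":[0,0,0],"hand":1},{"xyz":[-0.053,-0.202,0.015],"twist":[0,0,0],"hand":1}]
[{"xyz":[-0.002,-0.006,0],"twist":[0,0,0],"hand":1},{"xyz":[-0.005,-0.019,0.001],"twist":[0,0,0],"hand":1},{"xyz":[-0.007,-0.027,0.001],"twist":[0,0,0],"hand":1}]
pred end x,v,s [-52.4   2.1  15.7]  +1s s 3.8
```

```bash
python3 -m crank '[{"xyz":[-0.03,-0.115,0.01],"twist":[0,0,0],"hand":1},{"xyz":[-0.048,-0.183,0.014],"twist":[0,0,0],"hand":1},{"xyz":[-0.053,-0.202,0.015],"twist":[0,0,0],"hand":1}]' >/dev/null; python3 k.py 1
python3 -m crank '[{"xyz":[-0.002,-0.006,0],"twist":[0,0,0],"hand":1},{"xyz":[-0.005,-0.019,0.001],"twist":[0,0,0],"hand":1},{"xyz":[-0.007,-0.027,0.001],"twist":[0,0,0],"hand":1}]' >/dev/null; sh e.sh
```

```text
{'t': 20.55, 's': 19.47, 'px': 33.85, 'err': 0.43, 'r': [-36.33, -37.23], 'lat': [483.64, 483.89], 'z': [237.01, 237.16], 'F': [1.23, 1.19, 4.59]}
t=20.90 x=-54.9 v=1.7 d=-0.30 fit=26.7 s=17.6 xref=-47.5 r=-36.6 rc=-36.7 z=237.2 zc=237.4 Fz=7.5 lat=483.6
[{"xyz":[-0.004,-0.014,0],"twist":[0,0,0],"hand":1},{"xyz":[0.001,0.002,0],"twist":[0,0,0],"hand":1},{"xyz":[0,-0.001,0.001],"twist":[0,0,0],"hand":1}]
[{"xyz":[0.005,0.018,0],"twist":[0,0,0],"hand":1},{"xyz":[0.008,0.029,0.001],"twist":[0,0,0],"hand":1},{"xyz":[0.01,0.037,0.001],"twist":[0,0,0],"hand":1}]
pred end x,v,s [-43.   22.4  10. ]  +1s s -4.6
```

```bash
sed -i "s#^\# picture was#if __import__('os').environ.get('XV'): xc,vc=[float(u)/1e3 for u in __import__('os').environ['XV'].split(',')]\n\# picture was#; s#t>t\[-1\]-1.6#t>t[-1]-1.2#" ctl.py; echo '[[20.4,5.5,-55,46,-35]]'>ref.json; XV=-54.2,4.5 python3 ctl.py
```

```text
t=20.90 x=-54.2 v=4.5 d=-0.31 fit=26.7 s=17.6 xref=-54.3 r=-36.6 rc=-36.7 z=237.2 zc=237.4 Fz=7.5 lat=483.6
[{"xyz":[-0.001,-0.005,0],"twist":[0,0,0],"hand":1},{"xyz":[-0.002,-0.008,0],"twist":[0,0,0],"hand":1},{"xyz":[-0.002,-0.007,0.001],"twist":[0,0,0],"hand":1}]
[{"xyz":[0.001,0.003,0],"twist":[0,0,0],"hand":1},{"xyz":[0.002,0.009,0],"twist":[0,0,0],"hand":1},{"xyz":[0.004,0.017,0.001],"twist":[0,0,0],"hand":1}]
pred end x,v,s [-46.8  16.8  11.1]  +1s s -2.1
```

```bash
python3 -m crank '[{"xyz":[-0.001,-0.005,0],"twist":[0,0,0],"hand":1},{"xyz":[-0.002,-0.008,0],"twist":[0,0,0],"hand":1},{"xyz":[-0.002,-0.007,0.001],"twist":[0,0,0],"hand":1}]' >/dev/null; python3 k.py 1
python3 -m crank '[{"xyz":[0.001,0.003,0],"twist":[0,0,0],"hand":1},{"xyz":[0.002,0.009,0],"twist":[0,0,0],"hand":1},{"xyz":[0.004,0.017,0.001],"twist":[0,0,0],"hand":1}]' >/dev/null; sh e.sh
```

```text
{'t': 21.25, 's': 12.91, 'px': 33.61, 'err': 0.34, 'r': [-37.6, -38.48], 'lat': [483.57, 483.82], 'z': [237.24, 237.4], 'F': [0.67, 0.04, 3.89]}
t=21.60 x=-44.1 v=23.3 d=-0.66 fit=4.5 s=8.2 xref=-47.6 r=-35.8 rc=-35.7 z=237.4 zc=237.6 Fz=7.3 lat=483.6
[{"xyz":[0.006,0.023,0.001],"twist":[0,0,0],"hand":1},{"xyz":[0.013,0.047,0.001],"twist":[0,0,0],"hand":1},{"xyz":[0.017,0.063,0.002],"twist":[0,0,0],"hand":1}]
[{"xyz":[-0.001,-0.004,0],"twist":[0,0,0],"hand":1},{"xyz":[0.001,0.005,0],"twist":[0,0,0],"hand":1},{"xyz":[0.005,0.021,0],"twist":[0,0,0],"hand":1}]
pred end x,v,s [-19.2  44.9  -7.8]  +1s s -83.5
```

```bash
python3 - <<'E'
s=open('ctl.py').read()
s=s.replace("N=24","N=20").replace("o=least_squares(cost,q0","""xx,vv,pp=xp,vp,rc; qf=[]
for i in range(N):
    a=q0[i]+.9*(xx-(xr[i]-.1*vr[i]))+.45*(vv-vr[i]); a=pp+np.clip(a-pp,-.006,.006); A,B=sim(xx,vv,d,pp+(a-pp)*np.arange(1,11)/10,pp); xx,vv,pp=A[-1],B[-1],a; qf.append(a)
o=least_squares(cost,np.array(qf)""").replace("max_nfev=25","max_nfev=60")
s=s.replace("print('pred end","print('cost',round(o.cost,1),'pred end")
open('ctl.py','w').write(s)
E
echo '[[20.2,5.5,-55,46,-35]]'>ref.json; XV=-44,23 python3 ctl.py
```

```text
t=21.60 x=-44.0 v=23.0 d=-0.66 fit=4.5 s=8.2 xref=-44.1 r=-35.8 rc=-35.7 z=237.4 zc=237.6 Fz=7.3 lat=483.6
[{"xyz":[0.026,0.099,-0.001],"twist":[0,0,0],"hand":1},{"xyz":[0.045,0.171,-0.003],"twist":[0,0,0],"hand":1},{"xyz":[0.052,0.198,-0.002],"twist":[0,0,0],"hand":1}]
[{"xyz":[0.002,0.008,0.002],"twist":[0,0,0],"hand":1},{"xyz":[0.011,0.04,0.002],"twist":[0,0,0],"hand":1},{"xyz":[0.02,0.077,0.002],"twist":[0,0,0],"hand":1}]
cost 192.6 pred end x,v,s [-17.9  30.7  10.6]  +1s s -15.0
```

```bash
for T in 4.4 4.9; do echo "[[20.4,$T,-55,46,-35]]">ref.json; XV=-44,23 python3 ctl.py; done
```

```text
t=21.60 x=-44.0 v=23.0 d=-0.66 fit=4.5 s=8.2 xref=-42.0 r=-35.8 rc=-35.7 z=237.4 zc=237.6 Fz=7.3 lat=483.6
[{"xyz":[-0.001,-0.002,0.002],"twist":[0,0,0],"hand":1},{"xyz":[0.003,0.01,0.002],"twist":[0,0,0],"hand":1},{"xyz":[0.01,0.039,0.002],"twist":[0,0,0],"hand":1}]
[{"xyz":[0.01,0.036,0],"twist":[0,0,0],"hand":1},{"xyz":[0.019,0.074,0],"twist":[0,0,0],"hand":1},{"xyz":[0.028,0.107,0],"twist":[0,0,0],"hand":1}]
cost 12.1 pred end x,v,s [-16.   45.   -4.6]  +1s s -23.1
t=21.60 x=-44.0 v=23.0 d=-0.66 fit=4.5 s=8.2 xref=-45.1 r=-35.8 rc=-35.7 z=237.4 zc=237.6 Fz=7.3 lat=483.6
[{"xyz":[0.006,0.022,0.001],"twist":[0,0,0],"hand":1},{"xyz":[0.028,0.107,0],"twist":[0,0,0],"hand":1},{"xyz":[0.038,0.143,0],"twist":[0,0,0],"hand":1}]
[{"xyz":[0.011,0.042,0],"twist":[0,0,0],"hand":1},{"xyz":[0.017,0.064,0.001],"twist":[0,0,0],"hand":1},{"xyz":[0.028,0.107,0.001],"twist":[0,0,0],"hand":1}]
cost 134.5 pred end x,v,s [-16.5  38.8   6.7]  +1s s -18.8
```

```bash
echo "[[20.4,4.4,-55,46,-35]]">ref.json; XV=-44,23 python3 ctl.py >/dev/null; python3 -m crank '[{"xyz":[-0.001,-0.002,0.002],"twist":[0,0,0],"hand":1},{"xyz":[0.003,0.01,0.002],"twist":[0,0,0],"hand":1},{"xyz":[0.01,0.039,0.002],"twist":[0,0,0],"hand":1}]' >/dev/null; python3 k.py 1
python3 -m crank '[{"xyz":[0.01,0.036,0],"twist":[0,0,0],"hand":1},{"xyz":[0.019,0.074,0],"twist":[0,0,0],"hand":1},{"xyz":[0.028,0.107,0],"twist":[0,0,0],"hand":1}]' >/dev/null; sh e.sh
```

```text
{'t': 21.95, 's': 1.57, 'px': 33.89, 'err': 0.4, 'r': [-32.07, -32.92], 'lat': [483.59, 483.8], 'z': [237.57, 237.68], 'F': [1.59, -0.03, 4.64]}
t=22.30 x=-18.9 v=42.3 d=-0.89 fit=2.5 s=-1.5 xref=-17.3 r=-20.2 rc=-20.6 z=237.6 zc=237.8 Fz=7.6 lat=483.5
[{"xyz":[0.004,0.017,-0.001],"twist":[0,0,0],"hand":1},{"xyz":[0.01,0.036,-0.001],"twist":[0,0,0],"hand":1},{"xyz":[0.017,0.063,-0.002],"twist":[0,0,0],"hand":1}]
[{"xyz":[0.008,0.032,-0.001],"twist":[0,0,0],"hand":1},{"xyz":[0.017,0.065,-0.001],"twist":[0,0,0],"hand":1},{"xyz":[0.026,0.096,-0.002],"twist":[0,0,0],"hand":1}]
cost 6.1 pred end x,v,s [ 13.8  41.3 -17.9]  +1s s -29.5
```

```bash
python3 -m crank '[{"xyz":[0.004,0.017,-0.001],"twist":[0,0,0],"hand":1},{"xyz":[0.01,0.036,-0.001],"twist":[0,0,0],"hand":1},{"xyz":[0.017,0.063,-0.002],"twist":[0,0,0],"hand":1}]' >/dev/null; python3 k.py 1
python3 -m crank '[{"xyz":[0.008,0.032,-0.001],"twist":[0,0,0],"hand":1},{"xyz":[0.017,0.065,-0.001],"twist":[0,0,0],"hand":1},{"xyz":[0.026,0.096,-0.002],"twist":[0,0,0],"hand":1}]' >/dev/null; sh e.sh
```

```text
{'t': 22.65, 's': -10.27, 'px': 33.68, 'err': 0.37, 'r': [-14.32, -15.2], 'lat': [483.54, 483.76], 'z': [237.34, 237.48], 'F': [0.65, 0.28, 5.24]}
t=23.00 x=9.6 v=35.9 d=-0.69 fit=1.2 s=-13.5 xref=12.3 r=-3.9 rc=-4.2 z=237.2 zc=237.4 Fz=7.9 lat=483.5
[{"xyz":[-0.003,-0.011,-0.002],"twist":[0,0,0],"hand":1},{"xyz":[0.002,0.007,-0.003],"twist":[0,0,0],"hand":1},{"xyz":[0.01,0.038,-0.003],"twist":[0,0,0],"hand":1}]
[{"xyz":[0.006,0.023,-0.002],"twist":[0,0,0],"hand":1},{"xyz":[0.012,0.045,-0.003],"twist":[0,0,0],"hand":1},{"xyz":[0.017,0.066,-0.003],"twist":[0,0,0],"hand":1}]
cost 2790.7 pred end x,v,s [ 33.5  25.5 -26.9]  +1s s -25.4
```

```bash
sed -i 's#,0,1)/0.7e-3#,0,1)/1.5e-3#; s#diff_step=1e-3,max_nfev=60#diff_step=1e-2,max_nfev=100#' ctl.py; for e in "[[20.4,4.4,-55,46,-35]]" "[[20.4,4.6,-55,45,-35]]"; do echo $e>ref.json; python3 ctl.py | tail -3; done
```

```text
[{"xyz":[-0.002,-0.006,-0.002],"twist":[0,0,0],"hand":1},{"xyz":[0.003,0.013,-0.003],"twist":[0,0,0],"hand":1},{"xyz":[0.011,0.04,-0.003],"twist":[0,0,0],"hand":1}]
[{"xyz":[0.006,0.022,-0.002],"twist":[0,0,0],"hand":1},{"xyz":[0.011,0.042,-0.002],"twist":[0,0,0],"hand":1},{"xyz":[0.016,0.061,-0.003],"twist":[0,0,0],"hand":1}]
cost 868.5 pred end x,v,s [ 32.5  23.2 -26.2]  +1s s -23.6
[{"xyz":[0.003,0.011,-0.001],"twist":[0,0,0],"hand":1},{"xyz":[0.005,0.018,-0.002],"twist":[0,0,0],"hand":1},{"xyz":[0.008,0.03,-0.004],"twist":[0,0,0],"hand":1}]
[{"xyz":[0.005,0.018,-0.002],"twist":[0,0,0],"hand":1},{"xyz":[0.01,0.039,-0.002],"twist":[0,0,0],"hand":1},{"xyz":[0.016,0.06,-0.003],"twist":[0,0,0],"hand":1}]
cost 10.4 pred end x,v,s [ 32.3  25.5 -27.1]  +1s s -32.9
```

Second plan (cost 10) is sound.

```bash
python3 -m crank '[{"xyz":[0.003,0.011,-0.001],"twist":[0,0,0],"hand":1},{"xyz":[0.005,0.018,-0.002],"twist":[0,0,0],"hand":1},{"xyz":[0.008,0.03,-0.004],"twist":[0,0,0],"hand":1}]' >/dev/null; python3 k.py 1
python3 -m crank '[{"xyz":[0.005,0.018,-0.002],"twist":[0,0,0],"hand":1},{"xyz":[0.01,0.039,-0.002],"twist":[0,0,0],"hand":1},{"xyz":[0.016,0.06,-0.003],"twist":[0,0,0],"hand":1}]' >/dev/null; sh e.sh
```

```text
{'t': 23.35, 's': -20.2, 'px': 33.63, 'err': 0.31, 'r': [-1.3, -2.2], 'lat': [483.55, 483.79], 'z': [236.72, 236.86], 'F': [-0.31, 0.01, 4.56]}
t=23.70 x=26.5 v=19.3 d=-0.46 fit=3.5 s=-21.2 xref=30.9 r=5.2 rc=5.2 z=236.5 zc=236.7 Fz=7.8 lat=483.6
[{"xyz":[0.008,0.031,0.004],"twist":[0,0,0],"hand":1},{"xyz":[0.019,0.073,0.004],"twist":[0,0,0],"hand":1},{"xyz":[0.025,0.094,0.004],"twist":[0,0,0],"hand":1}]
[{"xyz":[0.001,0.004,-0.002],"twist":[0,0,0],"hand":1},{"xyz":[-0.001,-0.004,-0.004],"twist":[0,0,0],"hand":1},{"xyz":[-0.005,-0.018,-0.006],"twist":[0,0,0],"hand":1}]
cost 62.3 pred end x,v,s [ 41.9   3.6 -28.9]  +1s s -34.1
```

```bash
for e in "[[20.4,4.9,-55,43,-35]]" "[[20.4,5.3,-55,45,-35]]" "[[20.0,6.0,-40,44,-35]]" "[[20.0,7.0,-20,44,-35]]"; do echo $e>ref.json; echo "$e"; python3 ctl.py | tail -3; done
```

```text
[[20.4,4.9,-55,43,-35]]
[{"xyz":[-0.005,-0.02,0],"twist":[0,0,0],"hand":1},{"xyz":[-0.005,-0.02,-0.001],"twist":[0,0,0],"hand":1},{"xyz":[-0.002,-0.009,-0.001],"twist":[0,0,0],"hand":1}]
[{"xyz":[0.003,0.01,-0.001],"twist":[0,0,0],"hand":1},{"xyz":[0.016,0.06,0.002],"twist":[0,0,0],"hand":1},{"xyz":[0.031,0.119,0.004],"twist":[0,0,0],"hand":1}]
cost 1008.1 pred end x,v,s [ 40.9  30.4 -24.4]  +1s s -28.9
[[20.4,5.3,-55,45,-35]]
[{"xyz":[0.001,0.002,0.002],"twist":[0,0,0],"hand":1},{"xyz":[0,-0.002,0.001],"twist":[0,0,0],"hand":1},{"xyz":[0,0,0],"twist":[0,0,0],"hand":1}]
[{"xyz":[0.003,0.013,0],"twist":[0,0,0],"hand":1},{"xyz":[0.008,0.029,0],"twist":[0,0,0],"hand":1},{"xyz":[0.009,0.035,-0.001],"twist":[0,0,0],"hand":1}]
cost 87.4 pred end x,v,s [ 37.1  13.1 -28.4]  +1s s -32.7
[[20.0,6.0,-40,44,-35]]
[{"xyz":[0.003,0.011,0.003],"twist":[0,0,0],"hand":1},{"xyz":[0.001,0.005,0.002],"twist":[0,0,0],"hand":1},{"xyz":[-0.001,-0.005,0],"twist":[0,0,0],"hand":1}]
[{"xyz":[-0.002,-0.007,-0.002],"twist":[0,0,0],"hand":1},{"xyz":[-0.001,-0.005,-0.002],"twist":[0,0,0],"hand":1},{"xyz":[0,0.001,-0.003],"twist":[0,0,0],"hand":1}]
cost 866.8 pred end x,v,s [ 34.5   8.5 -29.8]  +1s s -31.7
[[20.0,7.0,-20,44,-35]]
[{"xyz":[0.004,0.014,0.003],"twist":[0,0,0],"hand":1},{"xyz":[0.018,0.068,0.005],"twist":[0,0,0],"hand":1},{"xyz":[0.034,0.128,0.007],"twist":[0,0,0],"hand":1}]
[{"xyz":[0.013,0.049,0.001],"twist":[0,0,0],"hand":1},{"xyz":[0.022,0.085,0.001],"twist":[0,0,0],"hand":1},{"xyz":[0.03,0.112,0.002],"twist":[0,0,0],"hand":1}]
cost 824.0 pred end x,v,s [ 43.2  12.3 -13.2]  +1s s -16.5
```

```bash
cat > wi.py <<'E'
import sys; a=[float(u) for u in sys.argv[1].split(',')]; sys.argv=['x']
import io,contextlib
with contextlib.redirect_stdout(io.StringIO()): exec(open('ctl.py').read())
for fc,Tr in ((.05,.22),(.04,.19),(.06,.24)):
    rr=[];p=rc
    for u in a:
        e=rc+u/1e3; rr+=list(p+(e-p)*np.arange(1,11)/10); p=e
    X,V=sim(xp,vp,d,np.array(rr),rc); print('x',np.round(X[9::20]*1e3).astype(int).tolist(),'v',np.round(V[9::20]*1e3).astype(int).tolist(),'s',np.round((np.array(rr)-X)[9::20]*1e3).astype(int).tolist())
E
echo "[[20.4,4.9,-55,43,-35]]">ref.json
for a in 0,-1,-2,-3,-3,-3,-3,-3,-3,-3,-3,-3,-3,-3 -1,-2,-3,-4,-4,-4,-3.5,-3,-2,-1,0,1,1,1,1,1 0,-1,-1,-1,-1,-1,0,1,2,3,4,5,5,5,5; do echo "r $a"; python3 wi.py " $a"; done
```

```text
r 0,-1,-2,-3,-3,-3,-3,-3,-3,-3,-3,-3,-3,-3
r -1,-2,-3,-4,-4,-4,-3.5,-3,-2,-1,0,1,1,1,1,1
r 0,-1,-1,-1,-1,-1,0,1,2,3,4,5,5,5,5Traceback (most recent call last):
  File "wi.py", line 6, in <module>
    for u in a:
             ^
TypeError: 'numpy.float64' object is not iterable
Traceback (most recent call last):
  File "wi.py", line 6, in <module>
    for u in a:
             ^
TypeError: 'numpy.float64' object is not iterable
Traceback (most recent call last):
  File "wi.py", line 6, in <module>
    for u in a:
             ^
TypeError: 'numpy.float64' object is not iterable
```

```bash
sed -i '1s/a=\[/AA=[/; s/for u in a:/for u in AA:/' wi.py
for a in 0,-1,-2,-3,-3,-3,-3,-3,-3,-3,-3,-3,-3,-3 -1,-2,-3,-4,-4,-4,-3.5,-3,-2,-1,0,1,1,1,1,1 0,-1,-1,-1,-1,-1,0,1,2,3,4,5,5,5,5; do echo "r $a"; python3 wi.py " $a"; done
```

```text
r 0,-1,-2,-3,-3,-3,-3,-3,-3,-3,-3,-3,-3,-3
x [29, 32, 34, 38, 42, 49, 59] v [14, 12, 15, 20, 28, 40, 57] s [-24, -28, -32, -35, -40, -47, -57]
x [29, 32, 36, 41, 49, 60, 77] v [16, 16, 22, 32, 46, 66, 95] s [-24, -29, -34, -39, -47, -58, -74]
x [29, 31, 33, 35, 37, 41, 45] v [13, 9, 9, 11, 14, 20, 28] s [-24, -28, -31, -33, -35, -39, -43]
r -1,-2,-3,-4,-4,-4,-3.5,-3,-2,-1,0,1,1,1,1,1
x [29, 32, 35, 40, 46, 54, 65, 79] v [15, 14, 19, 26, 36, 47, 61, 84] s [-25, -30, -34, -38, -43, -49, -59, -73]
x [29, 32, 37, 43, 53, 65, 83, 107] v [16, 19, 27, 38, 54, 73, 100, 140] s [-25, -30, -36, -42, -50, -60, -76, -100]
x [29, 31, 34, 37, 41, 46, 52, 59] v [14, 11, 13, 17, 22, 27, 33, 43] s [-25, -29, -33, -35, -38, -40, -45, -53]
r 0,-1,-1,-1,-1,-1,0,1,2,3,4,5,5,5,5
x [29, 32, 34, 36, 39, 41, 43, 45] v [14, 12, 11, 12, 12, 11, 10, 8] s [-24, -27, -30, -31, -31, -32, -33, -35]
x [29, 32, 36, 40, 45, 52, 60, 71] v [16, 16, 19, 24, 30, 37, 46, 61] s [-24, -28, -31, -35, -38, -43, -50, -61]
x [29, 31, 32, 34, 36, 38, 40, 41] v [13, 8, 5, 11, 11, 11, 7, 1] s [-24, -27, -28, -29, -29, -29, -30, -31]
```

```bash
python3 -m crank '[{"xyz":[0,0,0],"twist":[0,0,0],"hand":1},{"xyz":[-0.002,-0.008,-0.001],"twist":[0,0,0],"hand":1},{"xyz":[-0.002,-0.01,-0.002],"twist":[0,0,0],"hand":1}]' >/dev/null; python3 k.py 1
python3 -m crank '[{"xyz":[0,0,-0.001],"twist":[0,0,0],"hand":1},{"xyz":[0,0,-0.002],"twist":[0,0,0],"hand":1},{"xyz":[0,0,-0.003],"twist":[0,0,0],"hand":1}]' >/dev/null; python3 k.py 1; python3 set.py -1.02 -0.5; python3 wi.py ' 0.5,1,1.5,2,2.5,3,3.5,4,4,4,4,4,4,4'; python3 ctl.py|head -1
```

```text
{'t': 24.05, 's': -28.19, 'px': 33.58, 'err': 0.24, 'r': [3.73, 2.85], 'lat': [483.58, 483.83], 'z': [236.2, 236.36], 'F': [0.22, -0.0, 4.4]}
{'t': 24.4, 's': -30.76, 'px': 33.6, 'err': 0.27, 'r': [4.03, 3.14], 'lat': [483.62, 483.85], 'z': [235.97, 236.08], 'F': [0.17, 0.3, 4.79]}
x [37, 40, 43, 46, 50, 56, 63] v [12, 14, 16, 19, 23, 30, 42] s [-32, -34, -36, -39, -42, -48, -55]
x [37, 40, 45, 50, 57, 67, 81] v [14, 18, 24, 31, 41, 57, 80] s [-32, -35, -38, -42, -49, -59, -72]
x [37, 39, 41, 43, 45, 47, 50] v [11, 11, 10, 10, 10, 11, 13] s [-32, -33, -35, -36, -37, -39, -41]
t=24.40 x=35.2 v=11.3 d=-0.14 fit=9.7 s=-30.8 xref=38.5 r=4.0 rc=4.1 z=236.0 zc=236.2 Fz=7.8 lat=483.6
```

```bash
python3 -m crank '[{"xyz":[0.001,0.003,-0.001],"twist":[0,0,0],"hand":1},{"xyz":[0.002,0.006,-0.002],"twist":[0,0,0],"hand":1},{"xyz":[0.002,0.009,-0.002],"twist":[0,0,0],"hand":1}]' >/dev/null; python3 k.py 1; python3 set.py 0.93 -0.2;  XV=38,9 python3 wi.py ' 0.5,1,1.5,2,2.5,3,3.5,4,4,4,4,4,4,4';python3 ctl.py|head -1
```

```text
{'t': 24.75, 's': -32.38, 'px': 33.64, 'err': 0.44, 'r': [4.97, 4.1], 'lat': [483.59, 483.83], 'z': [235.76, 235.89], 'F': [-0.52, -1.2, 4.94]}
x [39, 42, 44, 47, 51, 55, 61] v [10, 12, 14, 16, 19, 24, 33] s [-34, -35, -37, -39, -42, -46, -52]
x [40, 42, 46, 51, 57, 66, 78] v [12, 16, 21, 28, 37, 51, 71] s [-34, -36, -39, -42, -48, -57, -69]
x [39, 41, 43, 44, 46, 47, 48] v [9, 9, 8, 7, 6, 5, 5] s [-34, -35, -35, -36, -37, -38, -39]
t=24.75 x=37.7 v=10.3 d=0.10 fit=18.4 s=-32.4 xref=41.8 r=5.0 rc=5.1 z=235.8 zc=236.0 Fz=7.9 lat=483.6
```

```bash
python3 -m crank '[{"xyz":[0.001,0.003,-0.001],"twist":[0,0,0],"hand":1},{"xyz":[0.002,0.006,-0.001],"twist":[0,0,0],"hand":1},{"xyz":[0.002,0.01,-0.001],"twist":[0,0,0],"hand":1}]' >/dev/null; python3 k.py 1; python3 set.py 1.02 -0.1
```

```text
{'t': 25.1, 's': -35.98, 'px': 33.62, 'err': 0.39, 'r': [6.0, 5.14], 'lat': [483.59, 483.82], 'z': [235.67, 235.81], 'F': [0.39, -0.27, 4.89]}
```

```bash
export XV=42,13; python3 ctl.py|head -1; for a in 1.2,2.2,3,4,5,6,7,8,8.5,9,9,9,9,9,9 4,5.3,6.5,7.5,8,8.5,9,9,9,9,9,9,9,9 6,7.3,8.5,9.5,10,10.5,10.5,11,11,11,11,11,11; do echo "r $a"; python3 wi.py " $a"; done
```

```text
t=25.10 x=42.0 v=13.0 d=-0.47 fit=3.5 s=-36.0 xref=42.9 r=6.0 rc=6.1 z=235.7 zc=235.9 Fz=7.8 lat=483.6
r 1.2,2.2,3,4,5,6,7,8,8.5,9,9,9,9,9,9
x [44, 48, 52, 56, 61, 66, 73, 82] v [16, 18, 21, 23, 25, 29, 38, 51] s [-37, -39, -40, -43, -46, -51, -58, -66]
x [44, 48, 53, 60, 67, 77, 90, 108] v [17, 23, 28, 35, 43, 55, 76, 106] s [-37, -39, -42, -47, -53, -62, -75, -93]
x [44, 47, 50, 53, 56, 58, 60, 61] v [15, 15, 15, 14, 12, 10, 9, 10] s [-37, -38, -39, -40, -41, -43, -44, -46]
r 4,5.3,6.5,7.5,8,8.5,9,9,9,9,9,9,9,9
x [45, 51, 56, 62, 68, 75, 86] v [30, 28, 27, 28, 33, 43, 59] s [-35, -38, -42, -47, -53, -60, -70]
x [45, 51, 57, 64, 72, 83, 98] v [29, 30, 32, 37, 46, 63, 88] s [-35, -38, -43, -49, -57, -68, -83]
x [45, 51, 55, 60, 64, 69, 76] v [30, 26, 23, 22, 23, 28, 37] s [-35, -38, -41, -45, -49, -54, -61]
r 6,7.3,8.5,9.5,10,10.5,10.5,11,11,11,11,11,11
x [45, 50, 54, 58, 61, 63, 66] v [29, 24, 19, 15, 14, 14, 17] s [-33, -36, -38, -41, -43, -46, -49]
x [45, 50, 55, 60, 65, 71, 79] v [28, 26, 24, 24, 27, 34, 46] s [-33, -36, -39, -43, -48, -54, -62]
x [45, 50, 54, 56, 57, 57, 58] v [29, 22, 15, 9, 4, 1, 1] s [-33, -35, -38, -39, -40, -40, -41]
```

```bash
python3 -m crank '[{"xyz":[0.003,0.011,0.025],"twist":[0,0,0],"hand":1},{"xyz":[0.006,0.021,0.045],"twist":[0,0,0],"hand":1},{"xyz":[0.007,0.028,0.045],"twist":[0,0,0],"hand":1}]' >/dev/null; python3 k.py 1; python3 set.py 2.9 4.5
```

```text
{'t': 25.45, 's': -37.52, 'px': 33.75, 'err': 0.3, 'r': [9.13, 8.24], 'lat': [483.52, 483.75], 'z': [240.41, 240.55], 'F': [-0.15, -0.12, 3.01]}
```

```bash
python3 -m crank '[{"xyz":[0.002,0.006,0],"twist":[0,0,0],"hand":1},{"xyz":[0.003,0.01,0],"twist":[0,0,0],"hand":1},{"xyz":[0.003,0.01,0],"twist":[0,0,0],"hand":1}]' >/dev/null; python3 k.py 1; python3 set.py 1.04 0
```

```text
{'t': 25.8, 's': -39.65, 'px': 33.67, 'err': 0.33, 'r': [9.97, 9.09], 'lat': [483.54, 483.77], 'z': [240.11, 240.24], 'F': [-0.28, -1.0, 3.21]}
```

```bash
python3 -m crank '[{"xyz":[0.016,0.06,0.005],"twist":[0,0,0],"hand":1},{"xyz":[0.018,0.068,0.005],"twist":[0,0,0],"hand":1},{"xyz":[0.018,0.068,0.005],"twist":[0,0,0],"hand":1}]' >/dev/null; python3 k.py 1; python3 set.py 7.03 0.5
```

```text
{'t': 26.15, 's': -35.81, 'px': 33.7, 'err': 0.51, 'r': [17.68, 16.83], 'lat': [483.5, 483.73], 'z': [240.75, 240.9], 'F': [0.54, -0.36, 2.74]}
```

```bash
python3 -m crank '[{"xyz":[0,0,0],"twist":[0,0,0],"hand":1},{"xyz":[0,0,0],"twist":[0,0,0],"hand":1}]' >/dev/null; python3 k.py 1
```

```text
{'t': 26.4, 's': -36.3, 'px': 33.6, 'err': 0.1, 'r': [16.75, 15.87], 'lat': [483.57, 483.79], 'z': [240.66, 240.77], 'F': [-0.22, -1.18, 2.93]}
```

```bash
python3 -m crank '[{"xyz":[0,0,-0.006],"twist":[0,0,0],"hand":1},{"xyz":[0,0,-0.012],"twist":[0,0,0],"hand":1},{"xyz":[0,0,-0.018],"twist":[0,0,0],"hand":1},{"xyz":[0,0,-0.024],"twist":[0,0,0],"hand":1},{"xyz":[0,0,-0.03],"twist":[0,0,0],"hand":1}]' >/dev/null; python3 k.py 1; python3 set.py 0 -3
python3 -m crank '[{"xyz":[0,0,0],"twist":[0,0,0],"hand":1},{"xyz":[0,0,0],"twist":[0,0,0],"hand":1},{"xyz":[0,0,0],"twist":[0,0,0],"hand":1},{"xyz":[0,0,0],"twist":[0,0,0],"hand":1}]' >/dev/null; python3 k.py 1
```

```text
{'t': 26.95, 's': -36.24, 'px': 33.64, 'err': 0.27, 'r': [16.96, 16.11], 'lat': [483.57, 483.79], 'z': [237.67, 237.84], 'F': [0.0, -0.8, 3.25]}
{'t': 27.4, 's': -36.24, 'px': 33.63, 'err': 0.38, 'r': [16.99, 16.1], 'lat': [483.59, 483.81], 'z': [237.74, 237.85], 'F': [0.22, -0.54, 4.24]}
```

```bash
unset XV; python3 -m crank '[{"xyz":[0,0,0],"twist":[0,0,0],"hand":1},{"xyz":[0,0,0],"twist":[0,0,0],"hand":1},{"xyz":[0,0,0],"twist":[0,0,0],"hand":1},{"xyz":[0,0,0],"twist":[0,0,0],"hand":1},{"xyz":[0,0,0],"twist":[0,0,0],"hand":1},{"xyz":[0,0,0],"twist":[0,0,0],"hand":1},{"xyz":[0,0,0],"twist":[0,0,0],"hand":1}]' >/dev/null; python3 k.py 1
echo '{"Tr":0.22,"M":2.8,"fc":0.05,"F":7.0,"ZT":0.2400}'>par.json
python3 - <<'E'
import json; s=json.load(open('st.json')); s['d']=0;s['vr']=0; s['rc']=.0171; print(s); json.dump(s,open('st.json','w'))
E
export XV=53.2,0; for e in "[[28.2,4.0,53,0,0]]" "[[28.2,4.6,53,0,0]]"; do echo $e>ref.json;  python3 ctl.py 3 3; done
```

```text
{'t': 28.15, 's': -36.25, 'px': 33.64, 'err': 0.32, 'r': [16.98, 16.09], 'lat': [483.55, 483.79], 'z': [237.67, 237.83], 'F': [-0.44, -0.77, 3.14]}
{'rc': 0.0171, 'zc': 0.23790000000000003, 'd': 0, 'vr': 0}
t=28.15 x=53.2 v=0.0 d=0.00 fit=0.0 s=-36.3 xref=53.0 r=17.0 rc=17.1 z=237.7 zc=237.9 Fz=6.4 lat=483.6
[{"xyz":[0.018,0.067,0.007],"twist":[0,0,0],"hand":1},{"xyz":[0.035,0.133,0.012],"twist":[0,0,0],"hand":1},{"xyz":[0.045,0.17,0.014],"twist":[0,0,0],"hand":1}]
[{"xyz":[0.002,0.009,0.001],"twist":[0,0,0],"hand":1},{"xyz":[0.003,0.01,0.001],"twist":[0,0,0],"hand":1},{"xyz":[0.003,0.011,0.001],"twist":[0,0,0],"hand":1}]
cost 163.4 pred end x,v,s [ 54.5  -3.2 -18.7]  +1s s -11.4
t=28.15 x=53.2 v=0.0 d=0.00 fit=0.0 s=-36.3 xref=53.0 r=17.0 rc=17.1 z=237.7 zc=237.9 Fz=6.4 lat=483.6
[{"xyz":[0.015,0.056,0.006],"twist":[0,0,0],"hand":1},{"xyz":[0.031,0.117,0.011],"twist":[0,0,0],"hand":1},{"xyz":[0.046,0.174,0.014],"twist":[0,0,0],"hand":1}]
[{"xyz":[0.008,0.031,0.002],"twist":[0,0,0],"hand":1},{"xyz":[0.007,0.028,0.002],"twist":[0,0,0],"hand":1},{"xyz":[0.01,0.036,0.003],"twist":[0,0,0],"hand":1}]
cost 1408.1 pred end x,v,s [ 53.5 -11.4 -14.6]  +1s s -16.3
```

```bash
echo "[[28.2,4.0,53,0,0]]">ref.json; XV=53.2,0 python3 ctl.py >/dev/null; python3 -m crank '[{"xyz":[0.018,0.067,0.007],"twist":[0,0,0],"hand":1},{"xyz":[0.035,0.133,0.012],"twist":[0,0,0],"hand":1},{"xyz":[0.045,0.17,0.014],"twist":[0,0,0],"hand":1}]' >/dev/null; python3 k.py 1
python3 -m crank '[{"xyz":[0.002,0.009,0.001],"twist":[0,0,0],"hand":1},{"xyz":[0.003,0.01,0.001],"twist":[0,0,0],"hand":1},{"xyz":[0.003,0.011,0.001],"twist":[0,0,0],"hand":1}]' >/dev/null; sh e.sh
```

```text
{'t': 28.5, 's': -22.09, 'px': 33.71, 'err': 0.29, 'r': [36.03, 35.16], 'lat': [483.49, 483.72], 'z': [239.29, 239.42], 'F': [0.14, -0.66, 2.49]}
t=28.85 x=58.1 v=-3.3 d=-0.05 fit=1.9 s=-22.9 xref=51.2 r=35.4 rc=35.8 z=239.1 zc=239.4 Fz=6.5 lat=483.6
[{"xyz":[0.001,0.004,-0.001],"twist":[0,0,0],"hand":1},{"xyz":[-0.004,-0.016,-0.002],"twist":[0,0,0],"hand":1},{"xyz":[-0.012,-0.047,-0.002],"twist":[0,0,0],"hand":1}]
[{"xyz":[-0.003,-0.013,0.002],"twist":[0,0,0],"hand":1},{"xyz":[-0.01,-0.037,0.002],"twist":[0,0,0],"hand":1},{"xyz":[-0.017,-0.065,0.002],"twist":[0,0,0],"hand":1}]
cost 110.0 pred end x,v,s [ 43.  -26.2 -18.8]  +1s s 3.6
```

```bash
python3 -m crank '[{"xyz":[-0.001,-0.005,0],"twist":[0,0,0],"hand":1},{"xyz":[-0.004,-0.015,0],"twist":[0,0,0],"hand":1},{"xyz":[-0.008,-0.03,0],"twist":[0,0,0],"hand":1},{"xyz":[-0.013,-0.05,0],"twist":[0,0,0],"hand":1},{"xyz":[-0.018,-0.07,0],"twist":[0,0,0],"hand":1}]' >/dev/null; python3 k.py 1; python3 set.py -7.24 0
```

```text
{'t': 29.4, 's': -22.39, 'px': 33.67, 'err': 0.47, 'r': [28.13, 27.28], 'lat': [483.63, 483.84], 'z': [239.2, 239.3], 'F': [0.51, -1.32, 4.64]}
```

```bash
python3 -m crank '[{"xyz":[-0.005,-0.02,0],"twist":[0,0,0],"hand":1},{"xyz":[-0.01,-0.04,0],"twist":[0,0,0],"hand":1},{"xyz":[-0.016,-0.06,0],"twist":[0,0,0],"hand":1},{"xyz":[-0.021,-0.08,0],"twist":[0,0,0],"hand":1},{"xyz":[-0.026,-0.1,0],"twist":[0,0,0],"hand":1},{"xyz":[-0.031,-0.115,0],"twist":[0,0,0],"hand":1},{"xyz":[-0.033,-0.125,0],"twist":[0,0,0],"hand":1}]' >/dev/null; python3 k.py 1; python3 set.py -12.93 0
```

```text
{'t': 30.15, 's': -21.15, 'px': 33.66, 'err': 0.28, 'r': [15.25, 14.4], 'lat': [483.65, 483.86], 'z': [239.18, 239.31], 'F': [0.03, -0.11, 2.85]}
```

```bash
python3 -m crank '[{"xyz":[0.012,0.045,0.003],"twist":[0,0,0],"hand":1},{"xyz":[0.024,0.09,0.005],"twist":[0,0,0],"hand":1},{"xyz":[0.025,0.095,0.005],"twist":[0,0,0],"hand":1},{"xyz":[0.022,0.085,0.005],"twist":[0,0,0],"hand":1},{"xyz":[0.018,0.07,0.005],"twist":[0,0,0],"hand":1},{"xyz":[0.013,0.05,0.005],"twist":[0,0,0],"hand":1}]' >/dev/null; python3 k.py 1; python3 set.py 5.17 0.5
```

```text
{'t': 30.8, 's': -12.73, 'px': 33.55, 'err': 0.27, 'r': [20.44, 19.55], 'lat': [483.62, 483.85], 'z': [239.66, 239.79], 'F': [1.11, -1.01, 4.44]}
```

```bash
python3 -m crank '[{"xyz":[-0.005,-0.02,0],"twist":[0,0,0],"hand":1},{"xyz":[-0.01,-0.04,0],"twist":[0,0,0],"hand":1},{"xyz":[-0.016,-0.06,0],"twist":[0,0,0],"hand":1},{"xyz":[-0.021,-0.08,0],"twist":[0,0,0],"hand":1},{"xyz":[-0.026,-0.1,0],"twist":[0,0,0],"hand":1},{"xyz":[-0.031,-0.12,0],"twist":[0,0,0],"hand":1},{"xyz":[-0.037,-0.14,0],"twist":[0,0,0],"hand":1},{"xyz":[-0.041,-0.155,0],"twist":[0,0,0],"hand":1},{"xyz":[-0.043,-0.165,0],"twist":[0,0,0],"hand":1}]' >/dev/null; python3 k.py 1; python3 set.py -17.06 0
```

```text
{'t': 31.75, 's': -11.64, 'px': 33.69, 'err': 0.56, 'r': [3.37, 2.51], 'lat': [483.67, 483.89], 'z': [239.66, 239.81], 'F': [-0.18, -0.36, 3.92]}
```

```bash
python3 -m crank '[{"xyz":[0.012,0.045,0.001],"twist":[0,0,0],"hand":1},{"xyz":[0.024,0.09,0.002],"twist":[0,0,0],"hand":1},{"xyz":[0.033,0.125,0.002],"twist":[0,0,0],"hand":1},{"xyz":[0.033,0.125,0.002],"twist":[0,0,0],"hand":1},{"xyz":[0.03,0.115,0.002],"twist":[0,0,0],"hand":1}]' >/dev/null; python3 k.py 1; python3 set.py 11.9 0.2
```

```text
{'t': 32.3, 's': -3.12, 'px': 33.55, 'err': 0.2, 'r': [16.17, 15.3], 'lat': [483.6, 483.84], 'z': [239.93, 240.07], 'F': [-0.16, -0.11, 3.39]}
```

```bash
python3 -m crank '[{"xyz":[-0.004,-0.015,0],"twist":[0,0,0],"hand":1},{"xyz":[-0.009,-0.035,0],"twist":[0,0,0],"hand":1},{"xyz":[-0.014,-0.055,0],"twist":[0,0,0],"hand":1},{"xyz":[-0.02,-0.075,0],"twist":[0,0,0],"hand":1},{"xyz":[-0.025,-0.095,0],"twist":[0,0,0],"hand":1},{"xyz":[-0.03,-0.115,0],"twist":[0,0,0],"hand":1},{"xyz":[-0.035,-0.135,0],"twist":[0,0,0],"hand":1},{"xyz":[-0.04,-0.15,0],"twist":[0,0,0],"hand":1},{"xyz":[-0.043,-0.16,0],"twist":[0,0,0],"hand":1}]' >/dev/null; python3 k.py 1; python3 set.py -16.55 0
```

```text
{'t': 33.25, 's': -2.95, 'px': 33.5, 'err': 0.24, 'r': [-1.33, -2.17], 'lat': [483.64, 483.86], 'z': [239.88, 240.03], 'F': [-0.42, -0.69, 4.44]}
```

```bash
python3 -m crank '[{"xyz":[0.014,0.053,0],"twist":[0,0,0],"hand":1},{"xyz":[0.014,0.053,0],"twist":[0,0,0],"hand":1},{"xyz":[0.013,0.048,0],"twist":[0,0,0],"hand":1},{"xyz":[0.011,0.042,0],"twist":[0,0,0],"hand":1},{"xyz":[0.009,0.036,0],"twist":[0,0,0],"hand":1},{"xyz":[0.008,0.03,0],"twist":[0,0,0],"hand":1}]' >/dev/null; python3 k.py 1; python3 set.py 3.1 0
```

```text
{'t': 33.9, 's': 1.72, 'px': 33.67, 'err': 0.21, 'r': [1.81, 0.94], 'lat': [483.65, 483.86], 'z': [239.9, 240.0], 'F': [0.38, -0.56, 3.87]}
```

```bash
python3 -m crank '[{"xyz":[0,0,0],"twist":[0,0,0],"hand":1},{"xyz":[0,0,0],"twist":[0,0,0],"hand":1},{"xyz":[0,0,0],"twist":[0,0,0],"hand":1},{"xyz":[0,0,0],"twist":[0,0,0],"hand":1},{"xyz":[0,0,0],"twist":[0,0,0],"hand":1},{"xyz":[0,0,0],"twist":[0,0,0],"hand":1},{"xyz":[0,0,0],"twist":[0,0,0],"hand":1},{"xyz":[0,0,0],"twist":[0,0,0],"hand":1},{"xyz":[0,0,0],"twist":[0,0,0],"hand":1},{"xyz":[0,0,0],"twist":[0,0,0],"hand":1},{"xyz":[0,0,0],"twist":[0,0,0],"hand":1},{"xyz":[0,0,0],"twist":[0,0,0],"hand":1},{"xyz":[0,0,0],"twist":[0,0,0],"hand":1},{"xyz":[0,0,0],"twist":[0,0,0],"hand":1}]' >/dev/null; python3 k.py 1
python3 -m crank '[{"xyz":[0,0,0.05],"twist":[0,0,0],"hand":1},{"xyz":[0,0,0.12],"twist":[0,0,0],"hand":1},{"xyz":[0,0,0.2],"twist":[0,0,0],"hand":1},{"xyz":[0,0,0.28],"twist":[0,0,0],"hand":1},{"xyz":[0,0,0.4],"twist":[0,0,0],"hand":1},{"xyz":[0,0,0.55],"twist":[0,0,0],"hand":1},{"xyz":[0,0,0.75],"twist":[0,0,0],"hand":1},{"xyz":[0,0,0.9],"twist":[0,0,0],"hand":1},{"xyz":[0,0,0.95],"twist":[0,0,0],"hand":1},{"xyz":[0,0,0.95],"twist":[0,0,0],"hand":1},{"xyz":[0,0,0.95],"twist":[0,0,0],"hand":1},{"xyz":[0,0,0.95],"twist":[0,0,0],"hand":1},{"xyz":[0,0,0.95],"twist":[0,0,0],"hand":1},{"xyz":[0,0,0.95],"twist":[0,0,0],"hand":1}]' | grep -E 'time|tool_pos|contact'; python3 k.py 2 wZ
```

```text
{'t': 35.35, 's': 2.15, 'px': 33.73, 'err': 0.27, 'r': [2.07, 1.18], 'lat': [483.58, 483.81], 'z': [239.88, 240.03], 'F': [0.87, -0.43, 4.1]}
time_s: 36.8
tool_pos: [0.5077, 0.0294, 0.3344]
contact_force: [-0.3, 0.9, -3.1]
{'t': 36.8, 's': 2.39, 'px': 34.43, 'err': 0.34, 'r': [1.95, 1.1], 'lat': [483.38, 483.6], 'z': [334.39, 334.54], 'F': [-0.3, 0.87, -3.11]}
{'t': 36.85, 's': 2.47, 'px': 34.02, 'err': 0.31, 'r': [1.99, 1.12], 'lat': [483.45, 483.67], 'z': [334.55, 334.66], 'F': [-0.04, 0.82, -2.56]}
```

View pics/wZ.png

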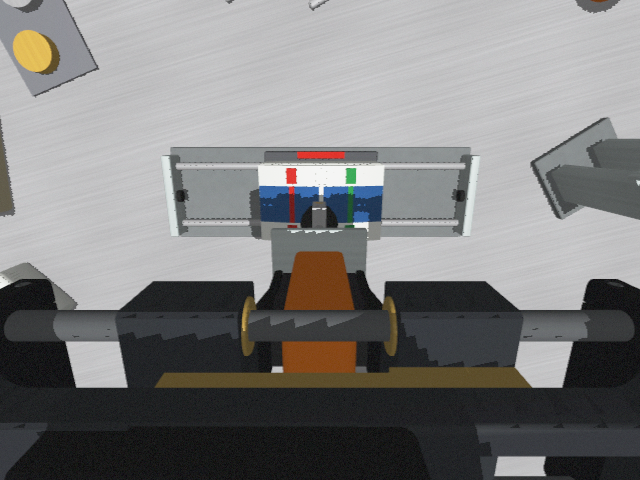

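The picture shows the roller in the air at (320,217), above the cover. The carriage is centred in the jig (cover at about (321,200)) and still, and the empty stand is on the right.

```bash
python3 -c "
from cell import hand_in,sense
import numpy as np
print(np.abs(sense()['joint_velocities']).max()); print(hand_in())"
```

```text
0.0027176031627306387
the job is handed in; nothing more can be done
None
```

The job is handed in at about 37 s of the 72 s, verdict not shown: the roller paused at least 1.5 s about 1 mm past each line (after a brief 4–5 mm overshoot at green), then settled about 2 mm off the middle line with the carriage centred; pressing force, worked out mostly from tool height, was about 6.3–7.7 N (lowest near green, a little under the 8 N asked), the carriage stayed within about 59 mm of centre, and the roller now hangs still about 70 mm above the cover.

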